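# Tip the board carrier over centre with an inspection pause

### The job

Using only the red crank grip, tip the top-heavy carrier of circuit boards up off the rubber rest on the robot's right and steady it with its red pointer at the orange mark on the dial for at least five full seconds, so that the boards can be photographed. Then lay it gently, without a slam, on the rest on the left and let go of the grip. Do not touch the boards or their rack, do not shift the orange mark, and leave everything else on the bench alone.

Things in the scene. Friction and masses are not known exactly. Their poses are not given: they have to be found in the camera images.
- tipper: Aluminium tipping stand on the bench, fixed; base plate 270 (x) by 340 (y) by 12 mm. Origin: centre of its underside; the carrier's horizontal axis of rotation runs along its x axis, 120 mm above the origin. Its x axis points away from the robot (yaw varies), its y axis to the left.
- axis (a point): Point on the axis of rotation, middle of the stand, 120 mm above the bench. Carrier about this axis, nominal: mass 3.0 kg, weight moment 0.379 N m x sin(tilt) (tips it farther over), moment of inertia 0.073 kg m2; in truth its mass is 10 % less to 20 % more, which scales both alike. The spring (0.25 N m/rad) is weaker than the weight, so balancing needs the lever moved all the time.
- carrier (a joint): Tilt of the carrier (shaft, rack of boards, red pointer) about the stand's x axis: 0 upright, positive when its top leans to the stand's +y (robot's left). It starts lying on the right rubber rest at -0.35 rad; the left rest is at +0.35. Top-heavy, nearly frictionless: it falls to a rest. Driven only by the lever's torsion spring; with the lever held still it topples, time constant about 0.75 s.
- lever (a joint): Angle of the steel crank lever relative to the carrier = twist of the torsion spring (0.25 N m/rad, damping 0.012 N m s/rad): a positive value, the lever leaning farther left (+y) than the carrier, turns the carrier to the left. 0 when slack; stops at +-1.2 rad. The lever's angle from upright is carrier + lever. Balanced by a brass weight below; let go, it springs back to about 0.
- grip_mid (a point): Middle of the red cylindrical crank grip facing the robot: diameter 28, length 50 mm, axis along the stand's x, turning freely on its pin, so the gripper need not turn with the lever. With the lever at angle A from upright it lies at stand x -0.139, y 0.150 sin A, z 0.120 + 0.150 cos A (m). Free from above and beside; the lever plate is 31 mm behind it, 5 mm higher; the boards 90 mm behind.
- pointer_tip (a point): Tip of the red pointer, fixed to the carrier on the far side of the stand, 165 mm from the axis of rotation (straight up from it when the carrier is at 0).
- mark_tip (a point): Reading point of the orange mark on the dial's rim, 165 mm from the axis of rotation; the pointer tip coincides with it at the right tilt. The mark stands at a different place each time; stiff, to be left as it is.
- mark (a joint): Angle of the orange mark, counted as joint carrier is: the pointer is at the mark when carrier = mark. Between -0.12 and 0.12 rad.
- rack: Black rack with seven blue circuit boards and a steel weight at each end, 390 mm (y) by 120 mm (x), boards up to 130 mm above the axis; rides on the carrier. Origin on the axis of rotation. Not to be touched.
- blue_bottle: Blue dispensing bottle, diameter 50 mm, 130 mm tall, bystander. Origin: centre of its underside.
- brass_pot: Brass pot, diameter 76 mm, 50 mm tall, bystander. Origin: centre of its underside.
- tape_roll: Yellow tape roll, diameter 84 mm, 24 mm tall, bystander. Origin: centre of its underside.
- screwdriver: Screwdriver lying on the bench, bystander.
- flux_jar: Amber jar, diameter 60 mm, 70 mm tall, bystander. Origin: centre of its underside.

How it is judged:
By the outcome, as a careful person would: the job done as asked, in the order asked, and still so for the second after the job is handed in, with the robot touching nothing.
It also fails if it takes over 70 s, if anything falls off the work surface, if the arm or the gripper's body presses on something with over 40 N, if the wrist force passes 120 N, or if a joint passes its speed limit or range.

### The arm

A 7-joint arm with a two-finger parallel gripper is mounted at the origin on the work surface. World frame = base frame: x ahead of the robot, y to its left, z up, the work surface at z = 0. Lengths are in mm, angles in rad, forces in N, time in s.
With the tool pointing down it reaches from about 425 to 800 mm from the base axis. Payload 8.3 kg.
Tool frame: the origin (TCP) lies at the very end of the fingers, on their centre line; the grasp point (between the pads) lies ctrl.grip_point_offset behind it (ctrl.grip_point_offset is the distance from the TCP to the grasp point, in mm); z points along the fingers, y is the line along which they close (so a half turn about z gives the same grasp; the last joint's range is limited). The gripper opens to 85 mm and grips with 20 to 120 N. Pads are 22 mm wide; open, the fingers measure 114 mm over their backs; the gripper's body (76 mm by 85 mm) begins 54 mm behind the grasp point. The pads swing forward as they close: fully open they stand 13 mm farther back than shut.
Start: joints at [1.266, 0.383, 0.016, 1.37, -0.006, 1.388, -0.046], TCP at [149.696, -606.79, 231.279] pointing down, gripper open.
Joint ranges: [-2.95, 2.95], [-0.25, 2.06], [-1.52, 1.56], [0.18, 2.33], [-1.44, 4.58], [0.02, 2.06], [-3.01, 3.01]. Speed limits (rad/s): [2.39, 2.39, 3.01, 3.01, 3.14, 3.14, 3.14].

### API

Orientations are given as a unit quaternion [w, x, y, z].
In Python, from plant import ctrl, vision gives the robot as it stands. The module is installed in compiled form; this text tells all that it offers.
- The arm moves only by the tool step_arm, never from a script. Its argument "moves" is a list of rows, each an object with "fingers": the opening, from 0 (shut) to 1 (fully open); "delta_pos": the shift along the world's x, y, z as a fraction of full scale, a list of three; "turn": the turn about the world's z as a fraction of full scale. A call has 1 to 20 rows; each row is the pose to reach, as a shift and turn from the pose commanded when the call began, turning the shorter way round; what a row does not reach only later rows make up. Full scale, the value 1, is 0.3 m for a shift and 180 degrees for a turn. A row lasts 1/10 s, in which the tool goes at most 50 mm and 8.59 degrees, less where a joint would pass 70% of its speed; a pose out of reach is approached as far as the arm can. A call with a number of a shift or a turn outside -1 to 1 is refused whole. A call with a gripper value outside its range is refused whole. The fingers move at their own pace and stop on an object; the grip force is fixed at half the most. Time passes only in rows, so rows that repeat a pose let the fingers close. It gives the time, the measured TCP pose, the force, the opening and the grip force at its end, in the units of the state.
- ctrl.get_state(): the state, without advancing time (a new reading comes with each control period).
- vision.grab_frame(name): name is "scene" or "top" or "wrist"; returns the picture (420x560x3 uint8, blue, green, red); there is no depth.
- vision.camera_params(name): a dict with "fx", "fy", "cx", "cy" (pixels), "rvec" (rotation vector, rad) and "tvec" (3), from world to camera coordinates, as OpenCV has them. Camera axes: x right, y down, z forward; pixel columns grow to the right and rows downward; lengths in mm; the calibration is good to about 2 mm. A picture is of the moment at which its call begins: read the wrist's pose just before it. camera_params takes no time and is no camera call; for the wrist camera it gives the pose at the moment of the call.
- ctrl.close_job(): hands the job in; it is judged then, once.
The state is a dict: "t": time; "joint_positions": joint angles; "joint_velocities": joint speeds; "effort": joint torques, N m; "ee_pos": TCP position; "orientation": TCP orientation; "wrist_force": force on the tool from outside, world axes, zero at the start; "wrist_torque": the same for the moment, N m; "finger_gap": finger opening in mm; "grasp_force": force on a finger pad.
Only numpy, scipy, OpenCV 4.12 (cv2) and the standard library are available. Lean on these libraries where they do the work, as an engineer would, in place of code of your own. Each camera call takes 0.05 s, during which the arm holds its last target. There are 200 camera calls.

## Working session

There is one attempt and no reset: what is moved stays moved. The work goes in short steps, Python scripts to look and compute and a tool call to move; the robot and the scene stay as the last step left them, time stands still between calls to the robot, and variables do not carry over. Pictures are saved under pics/ and viewed, at most 10 in all, crops included, and the job is handed in when it is done.

Besides the shell and the picture viewer there is one more tool, called after "Call:" as name([rows], argument=value, ...), one row to a line, values as JSON. step_arm: Moves the arm, as the interface text tells. Its arguments: {"type":"object","properties":{"moves":{"type":"array","items":{"type":"object","properties":{"fingers":{"type":"number"},"delta_pos":{"type":"array","items":{"type":"number","minimum":-1,"maximum":1}},"turn":{"type":"number","minimum":-1,"maximum":1}}}}},"required":["moves"]}

```bash
mkdir -p pics
cat > h.py <<'E'
import numpy as np, cv2
from plant import ctrl, vision
def P(name):
    p=vision.camera_params(name); K=np.array([[p['fx'],0,p['cx']],[0,p['fy'],p['cy']],[0,0,1.]])
    R=cv2.Rodrigues(np.array(p['rvec'],float))[0]; t=np.array(p['tvec'],float).ravel(); return K,R,t
def ray(name,uv):
    K,R,t=P(name); d=R.T@np.linalg.inv(K)@np.array([uv[0],uv[1],1.]); return -R.T@t,d/np.linalg.norm(d)
def onz(name,uv,z):
    c,d=ray(name,uv); return c+d*(z-c[2])/d[2]
def proj(name,X):
    K,R,t=P(name); x=(K@(R@np.atleast_2d(X).T+t[:,None])).T; return x[:,:2]/x[:,2:]
E
python3 - <<'E'
from h import *
s=ctrl.get_state(); print(s, ctrl.grip_point_offset)
a=vision.grab_frame("scene");b=vision.grab_frame("top")
cv2.imwrite("pics/scene0.png",a);cv2.imwrite("pics/top0.png",b)
for n in("scene","top"):
    K,R,t=P(n);print(n,-R.T@t,K[0,0],R[2])
E
```

```text
{'t': 0.0, 'joint_positions': array([ 1.26610399,  0.38422987,  0.01639497,  1.37115457, -0.00628092,
        1.38821812, -0.04653514]), 'joint_velocities': array([ 0.00189222, -0.00032649,  0.00061166, -0.0004369 , -0.00013629,
        0.00208398,  0.0015853 ]), 'effort': array([ 1.08839333e-04, -6.27588558e+01,  8.44214894e-01, -3.71823049e+01,
        1.65291253e-02,  1.40098378e-02, -5.57046906e-05]), 'ee_pos': array([ 149.54621863, -606.32139325,  230.28403295]), 'orientation': array([-9.68544265e-04,  9.92699718e-01,  1.20608086e-01, -1.49027444e-04]), 'wrist_force': array([ 0.15001009,  0.27154598, -0.13241682]), 'wrist_torque': array([-0.00381987, -0.05414122,  0.01171625]), 'grasp_force': 0.0, 'finger_gap': 85.45821910335695} 18.700000000000003
scene [1172.24274398  212.0214016  1308.04012343] 427.5105361057664 [-0.45379408 -0.19527019 -0.86944838]
top [ 333.26187213  -21.49647795 1587.69232788] 541.1249583699812 [ 0.1896952  -0.02378163 -0.98155497]
```

View pics/scene0.png

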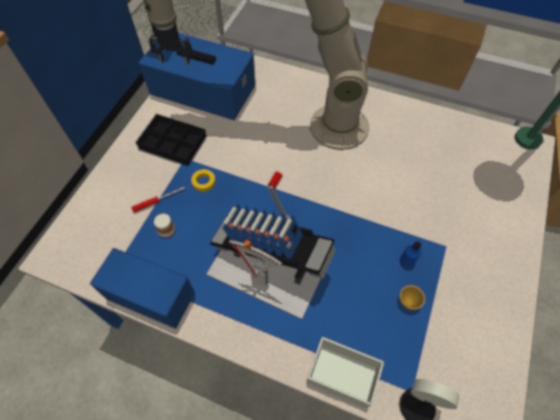

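View pics/top0.png

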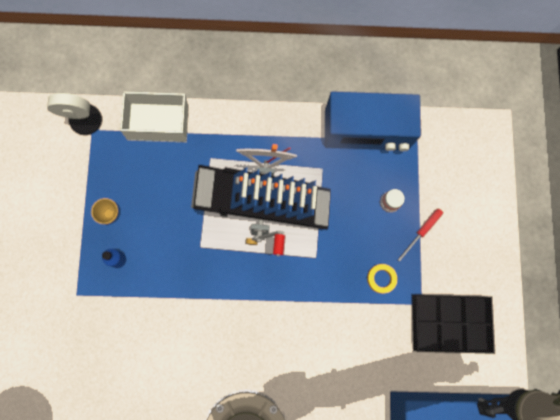

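Scene and top views: the stand is near top px (262,208), the red grip at (279,244) top and (275,180) scene, and the dial with orange mark at (275,148) top and (247,244) scene. I'll zoom in on these.

Run:
```python
from h import *
a=cv2.imread("pics/scene0.png")[160:325,190:350];b=cv2.imread("pics/top0.png")[135:270,185:340]
c=np.hstack([cv2.resize(a,(400,412),interpolation=2),cv2.resize(b,(400,412),interpolation=2)])
cv2.imwrite("pics/z.png",c)
for n in("scene0","top0"):
    im=cv2.imread(f"pics/{n}.png");h=cv2.cvtColor(im,cv2.COLOR_BGR2HSV)
    for nm,lo,hi in(("red",(0,150,70),(6,255,255)),("red2",(174,150,70),(180,255,255)),("org",(7,150,120),(16,255,255))):
        m=cv2.inRange(h,lo,hi);k,l,st,ce=cv2.connectedComponentsWithStats(m)
        for i in range(1,k):
            if st[i,4]>5: print(n,nm,st[i],ce[i].round(1))
```

```text
scene0 red [269 172  12  15  97] [275.1 179. ]
scene0 red [132 197  26  14 139] [144.4 203.9]
scene0 red [234 245   7  10  14] [236.6 249.3]
scene0 org [238 226   3   3   6] [239.2 226.8]
scene0 org [247 228   3   3   6] [247.8 229.2]
scene0 org [256 230   3   3   8] [257.1 231.1]
scene0 org [265 232   3   4   9] [266.1 233.3]
scene0 org [275 234   3   4   9] [275.9 235.7]
scene0 org [285 237   3   3   8] [285.9 238.1]
scene0 org [245 241   5   6  25] [246.8 243.2]
top0 red [419 210  23  26 179] [430.1 222.2]
top0 red [274 234  10  20 177] [278.5 243.7]
top0 org [272 145   5   6  22] [273.9 147.4]
top0 org [240 177   3   4  11] [240.9 178.4]
top0 org [252 179   3   4   9] [252.7 180.4]
top0 org [263 181   3   4  11] [264.1 182.6]
top0 org [274 183   4   4  11] [275.6 184.5]
top0 org [286 185   3   4  11] [287.1 186.6]
top0 org [297 187   3   4  10] [298.  188.8]
top0 org [308 189   3   4  10] [309.  190.8]
```

View pics/z.png

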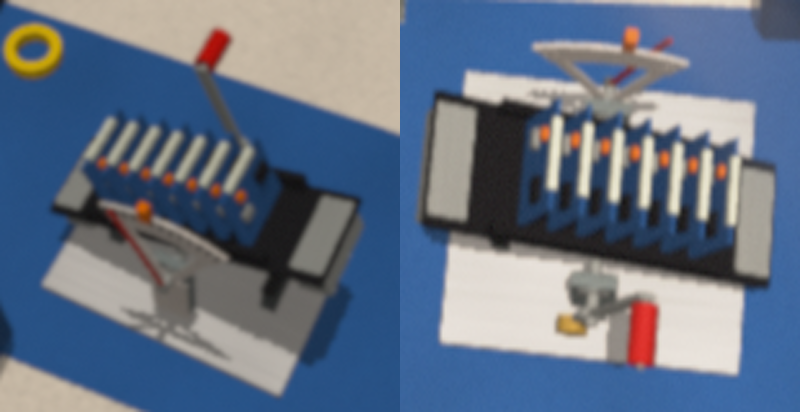

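```bash
cat >> h.py <<'E'
from scipy.optimize import least_squares
def RT(p): 
    c,s=np.cos(p[2]),np.sin(p[2]); return np.array([[c,-s,0],[s,c,0],[0,0,1]]),np.array([p[0],p[1],0])
def toW(p,X): R,t=RT(p); return np.atleast_2d(X)@R.T+t
def toS(p,X): R,t=RT(p); return (np.atleast_2d(X)-t)@R
def tri(a,b,na="scene",nb="top"):
    f=lambda X:np.r_[proj(na,X)[0]-a,proj(nb,X)[0]-b]
    r=least_squares(f,[550,0,200]); return r.x,np.abs(r.fun).max()
E
python3 - <<'E'
from h import *
C={"top":[((135,170),(210.2,157.9)),((135,-170),(322.6,168.7)),((-135,-170),(316.8,257.5)),((-135,170),(200.5,247.7))],
"scene":[((135,-170),(206.8,274.8)),((135,170),(303.2,318.4))]}
def f(p,full=False):
    return np.concatenate([(proj(n,toW(p,[[*x,12] for x,_ in v]))-[u for _,u in v]).ravel() for n,v in C.items()])
r=least_squares(f,[550,0,0]);p=r.x;print(p,r.fun.round(1))
for nm,a,b in(("grip",(275.1,179.),(278.5,243.7)),("mark",(246.8,243.2),(273.9,147.4))):
    X,e=tri(a,b);S=toS(p,X)[0];print(nm,X.round(1),e.round(2),S.round(1),np.arctan2(S[1],S[2]-120),np.hypot(S[1],S[2]-120))
print("pred grip px",[proj(n,toW(p,[-139,150*np.sin(-.35),120+150*np.cos(.35)])).round(1) for n in("scene","top")])
a=[(239.2,226.8),(247.8,229.2),(257.1,231.1),(266.1,233.3),(275.9,235.7),(285.9,238.1)]
b=[(240.9,178.4),(252.7,180.4),(264.1,182.6),(275.6,184.5),(287.1,186.6),(298,188.8),(309,190.8)]
for off in(0,1):
  for i in range(6):
    X,e=tri(a[i],b[6-i-off]);print(off,i,toS(p,X)[0].round(1),e.round(2))
E
```

```text
[ 6.42927952e+02 -2.81247644e+01 -4.92543761e-02] [-1.2  0.6 -1.2 -1.  -0.8 -0.8 -0.6 -0.2 -1.5 -1.3 -1.8 -1.5]
grip [501.9 -69.5 264.3] 0.85 [-138.8  -48.3  264.3] -0.3230703733267837 152.1526561812426
mark [739.2 -51.8 294. ] 0.38 [ 97.3 -18.9 294. ] -0.10828020644632563 174.9890028345389
pred grip px [array([[273.3, 179.1]]), array([[279. , 244.3]])]
0 0 [  15.7 -111.1  181.1] 5.47
0 1 [ 16.6 -80.8 190.8] 5.47
0 2 [ 16.9 -50.2 203.7] 5.84
0 3 [ 17.6 -19.8 215.1] 5.71
0 4 [ 17.6  11.  225.1] 5.95
0 5 [ 18.2  41.4 236.2] 6.32
1 0 [ 19.3 -91.2 198.3] 0.6
1 1 [ 20.4 -61.6 208.4] 0.64
1 2 [ 20.4 -30.8 221.1] 0.68
1 3 [ 20.6  -1.2 231.5] 0.49
1 4 [ 21.1  28.9 242.3] 0.78
1 5 [ 21.2  59.2 252.6] 0.91
```

Run:
```python
from h import *
s,c=np.sin,np.cos
def pol(x,r,a): return [x,r*s(a),120+r*c(a)]
C=[("top",(210.2,157.9),[135,170,12]),("top",(322.6,168.7),[135,-170,12]),("top",(316.8,257.5),[-135,-170,12]),("top",(200.5,247.7),[-135,170,12]),
("scene",(206.8,274.8),[135,-170,12]),("scene",(303.2,318.4),[135,170,12]),
("scene",(275.1,179.),pol(-139,150,-.35)),("top",(278.5,243.7),pol(-139,150,-.35))]
def f(q):
    p=q[:3];o={"scene":q[3:5],"top":q[5:7]};x,r,m,xp=q[7:11]
    D=C+[("scene",(246.8,243.2),pol(x,r,m)),("top",(273.9,147.4),pol(x,r,m)),("scene",(232,241.2),pol(xp,165,-.35)),("top",(290.4,147.5),pol(xp,165,-.35))]
    return np.concatenate([proj(n,toW(p,X))[0]+o[n]-u for n,u,X in D]+[q[3:7]*.5,[(r-174)/4.]])
r=least_squares(f,[643,-28,-.05,0,0,0,0,97,174,-.1,97]);print(r.x.round(4).tolist());print(r.fun.round(2))
cov=np.linalg.inv(r.jac.T@r.jac)*.5**2;print(np.sqrt(np.diag(cov)).round(4))
p=r.x[:3];print("grip W",toW(p,pol(-139,150,-.35)))
```

```text
[644.2369, -29.2853, -0.0579, 1.4195, 0.0003, 0.3889, 0.3848, 97.4614, 174.7828, -0.1029, 104.8394]
[ 0.02  0.16 -0.05 -0.5  -0.46 -0.33 -0.17 -0.76 -0.7  -1.64 -1.44 -1.03
 -0.44  0.38  0.89  0.56  0.48  0.24  0.48  0.02  1.74  2.05 -0.81  0.75
  0.71  0.    0.19  0.19  0.2 ]
[2.1218 1.9823 0.0026 0.6673 0.6354 0.7069 0.7231 1.1271 1.6101 0.0065
 1.1372]
grip W [[502.49338247 -72.59010855 260.90590693]]
```

Call:
step_arm([
  {"delta_pos": [0,0,0.2],"turn": 0,"fingers": 1},
  {"delta_pos": [0.07,0.1,0.35],"turn": -0.02,"fingers": 1},
  {"delta_pos": [0.15,0.23,0.4],"turn": -0.04,"fingers": 1},
  {"delta_pos": [0.24,0.37,0.4],"turn": -0.06,"fingers": 1},
  {"delta_pos": [0.33,0.5,0.4],"turn": -0.08,"fingers": 1},
  {"delta_pos": [0.42,0.64,0.4],"turn": -0.095,"fingers": 1},
  {"delta_pos": [0.5,0.77,0.4],"turn": -0.095,"fingers": 1},
  {"delta_pos": [0.58,0.89,0.4],"turn": -0.095,"fingers": 1},
])

```text
t: 0.9
ee_pos: [324.4, -337.4, 351.1]
orientation: [-0.0, 1.0, -0.028, -0.0]
wrist_force: [1.4, -0.6, 0.9]
finger_gap: 85.7
grasp_force: 0.0
```

Call:
step_arm([
  {"delta_pos": [0.08,0.13,0],"turn": 0,"fingers": 1},
  {"delta_pos": [0.17,0.26,0],"turn": 0,"fingers": 1},
  {"delta_pos": [0.26,0.4,0],"turn": 0,"fingers": 1},
  {"delta_pos": [0.34,0.53,0],"turn": 0,"fingers": 1},
  {"delta_pos": [0.43,0.66,0],"turn": 0,"fingers": 1},
  {"delta_pos": [0.5,0.78,0],"turn": 0,"fingers": 1},
  {"delta_pos": [0.56,0.86,0],"turn": 0,"fingers": 1},
  {"delta_pos": [0.58,0.89,0],"turn": 0,"fingers": 1},
  {"delta_pos": [0.58,0.89,0],"turn": 0,"fingers": 1},
  {"delta_pos": [0.58,0.89,0],"turn": 0,"fingers": 1},
])

```text
t: 1.9
ee_pos: [497.2, -74.2, 351.0]
orientation: [0.0, 1.0, -0.029, -0.0]
wrist_force: [0.0, -0.1, -0.4]
finger_gap: 85.0
grasp_force: 0.0
```

Run:
```python
from h import *
s=ctrl.get_state();print(s['t'],s['ee_pos'],s['orientation'],s['wrist_force'])
K,R,t=P("wrist");c=-R.T@t;print("cam",c,K[0,0],R)
im=vision.grab_frame("wrist");cv2.imwrite("pics/w1.png",im)
h=cv2.cvtColor(im,cv2.COLOR_BGR2HSV);m=cv2.inRange(h,(0,150,60),(6,255,255))|cv2.inRange(h,(174,150,60),(180,255,255))
k,l,st,ce=cv2.connectedComponentsWithStats(m)
for i in range(1,k):
    if st[i,4]>50:
        cn=cv2.findContours((l==i).astype(np.uint8),0,1)[0][0];print(st[i],ce[i],cv2.minAreaRect(cn),onz("wrist",ce[i],261))
```

```text
1.9 [497.21315834 -74.15432946 350.99074583] [ 1.79742252e-04  9.99578890e-01 -2.90147111e-02 -3.97103780e-04] [ 0.04111739 -0.05237431 -0.37176331]
cam [566.58115813 -78.58295116 494.41205568] 317.961177381929 [[-5.85777915e-02 -9.98282622e-01  6.69499600e-04]
 [-9.60690262e-01  5.65542095e-02  2.71801107e-01]
 [-2.71372185e-01  1.52783268e-02 -9.62353215e-01]]
[ 257  177   36   71 2336] [274.57320205 211.47517123] ((274.5, 212.0), (70.0, 35.0), 90.0) [501.99285134 -70.45346526 261.        ]
```

View pics/w1.png

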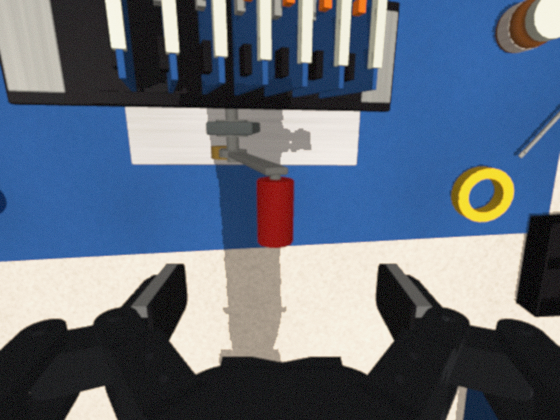

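Run:
```python
from h import *
K,R,t=P("wrist")
a=onz("wrist",(132,164.5),12);b=onz("wrist",(358,164),12);print(a,b,np.linalg.norm(a-b))
yaw=np.arctan2(-(a-b)[0],(a-b)[1]);m=(a+b)/2;o=m[:2]+135*np.array([np.cos(yaw),np.sin(yaw)]);print(yaw,o)
p=[o[0],o[1],yaw];g=np.array([501.99,-70.45,261]);print(toS(p,g), -150*np.sin(.35))
print(proj("wrist",toW(p,[-139,150*np.sin(-.35),261])))
```

```text
[519.73716833 149.04861915  12.        ] [ 500.06299622 -192.01165405   12.        ] 341.62725740919416
-0.057621466231362495 [644.67602852 -29.25611148]
[[-140.07687964  -49.34275     261.        ]] -51.4346711183177
[[277.3054575  210.11010112]]
```

Call:
step_arm([
  {"delta_pos": [0.003,0.006,-0.1],"turn": 0,"fingers": 1},
  {"delta_pos": [0.006,0.012,-0.2],"turn": 0,"fingers": 1},
  {"delta_pos": [0.006,0.012,-0.28],"turn": 0,"fingers": 1},
  {"delta_pos": [0.006,0.012,-0.34],"turn": 0,"fingers": 1},
  {"delta_pos": [0.006,0.012,-0.37],"turn": 0,"fingers": 1},
  {"delta_pos": [0.006,0.012,-0.37],"turn": 0,"fingers": 1},
])

```text
t: 2.55
ee_pos: [498.6, -70.5, 239.5]
orientation: [0.0, 1.0, -0.029, -0.001]
wrist_force: [0.2, -0.1, 0.6]
finger_gap: 85.6
grasp_force: 0.0
```

Call:
step_arm([
  {"delta_pos": [0,0,0.005],"turn": 0,"fingers": 0.2},
  {"delta_pos": [0,0,0.005],"turn": 0,"fingers": 0.2},
  {"delta_pos": [0,0,0.005],"turn": 0,"fingers": 0.2},
  {"delta_pos": [0,0,0.005],"turn": 0,"fingers": 0.2},
  {"delta_pos": [0,0,0.005],"turn": 0,"fingers": 0.2},
  {"delta_pos": [0,0,0.005],"turn": 0,"fingers": 0.2},
  {"delta_pos": [0,0,0.005],"turn": 0,"fingers": 0.2},
  {"delta_pos": [0,0,0.005],"turn": 0,"fingers": 0.2},
])

```text
t: 3.35
ee_pos: [499.8, -69.6, 242.4]
orientation: [0.0, 1.0, -0.029, 0.001]
wrist_force: [-1.2, -1.9, 6.3]
finger_gap: 26.1
grasp_force: 58.9
```

Run:
```python
from h import *
s=ctrl.get_state();print(s['t'],s['ee_pos'],s['finger_gap'],s['grasp_force'],s['wrist_force'],s['wrist_torque'])
a=vision.grab_frame("scene");b=vision.grab_frame("top");w=vision.grab_frame("wrist")
for n,i in(("s",a),("t",b),("w",w)):cv2.imwrite(f"pics/g_{n}.png",i)
cv2.imwrite("pics/g.png",np.vstack([np.hstack([cv2.resize(a[160:325,190:350],(400,300),interpolation=2),cv2.resize(b[135:270,185:340],(400,300),interpolation=2)]),np.hstack([cv2.resize(w,(400,300)),w[60:360,80:480]])]))
```

```text
3.35 [499.78653729 -69.6375951  242.38354606] 26.13796678349538 58.9047235250473 [-1.22034541 -1.94578426  6.2652522 ] [-0.4337048   0.22547617 -0.04690429]
```

View pics/g.png

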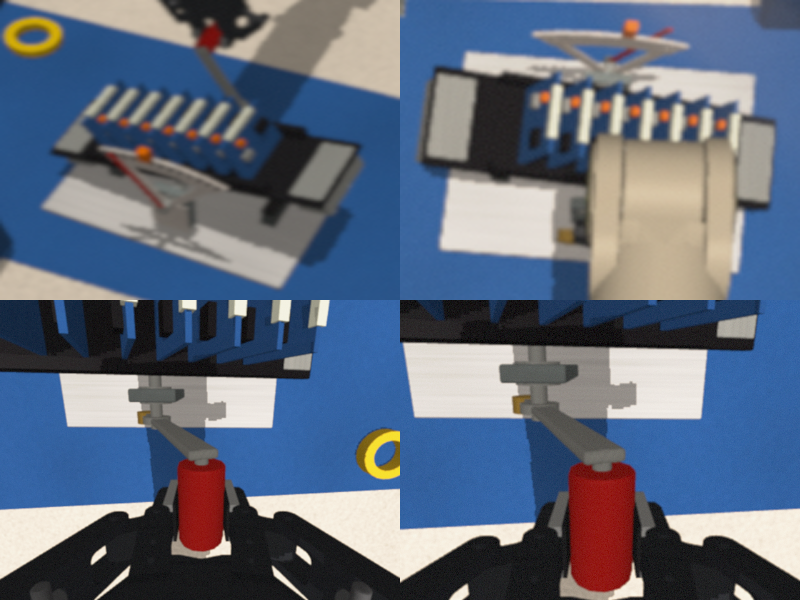

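Grip is held at 59 N. The scene picture still shows all the board spots, the pointer and the mark. Next I'll build the tilt measurement and the fit/plan helper.

```bash
cat > c.py <<'E'
from h import *
import json,os,sys
PS=np.array([644.5,-29.27,-0.0577]); T0=-0.35; MARK=-0.103
U=np.array([-np.sin(PS[2]),np.cos(PS[2])]); CMD0=np.array([499.496,-69.19,241.78])
Y0=toS(PS,CMD0)[0][1]
def spots(im):
    m=cv2.inRange(cv2.cvtColor(im,cv2.COLOR_BGR2HSV),(4,130,100),(18,255,255))
    k,l,st,ce=cv2.connectedComponentsWithStats(m)
    out=[]
    for i in range(1,k):
        if 4<=st[i,4]<=40:
            x,y,w,h=st[i,:4];ys,xs=np.mgrid[y-1:y+h+1,x-1:x+w+1]
            pt=im[y-1:y+h+1,x-1:x+w+1].astype(float);g=np.clip(pt[...,2]-pt[...,0]-30,0,None)  # red minus blue weighted centroid
            out.append([(g*xs).sum()/g.sum(),(g*ys).sum()/g.sum()])
    return np.array(out)
def rot(X,th):
    d=th-T0;c,s=np.cos(d),np.sin(d);y,z=X[:,1],X[:,2]-120
    return np.c_[X[:,0],c*y+s*z,120+c*z-s*y]
def load():
    d=json.load(open("ref.json"));return {k:np.array(v) for k,v in d.items()}
def theta(im,cam,pred,win=.07):
    D=load();X=D["X"];off=D[cam];S=spots(im);S=S[np.linalg.norm(S-D["mark_"+cam],axis=1)>4]
    best=None
    pr=lambda th:proj(cam,toW(PS,rot(X,th)))+off
    for th in np.linspace(pred-win,pred+win,29):
        d=np.linalg.norm(pr(th)[:,None]-S[None],axis=2);j=d.argmin(1);ok=d.min(1)<2
        sc=(np.clip(2-d.min(1),0,None)).sum()
        if best is None or sc>best[0]: best=(sc,th,j,ok)
    _,th,j,ok=best
    if ok.sum()<2: return None
    r=least_squares(lambda q:(pr(q[0])[ok]-S[j[ok]]).ravel(),[th],loss="soft_l1",f_scale=.4)
    return r.x[0],int(ok.sum()),float(np.sqrt(np.mean(r.fun**2)))
def sim(q,knots,t0,t1,ts,dt=.01):
    s,b,th,om=q[:4];tau=q[4] if len(q)>4 else .03
    n=int(round((t1-t0)/dt));t=t0+dt*np.arange(n+1)
    kt,ky=np.array(knots).T;A=np.arcsin(np.clip(np.interp(t-tau,kt,ky)/150,-.95,.95))+b;Ad=np.gradient(A,dt)
    W,k,c,I=.379*s,.25,.012,.073*s;TH=np.empty(n+1);OM=np.empty(n+1)
    for i in range(n+1):
        TH[i]=th;OM[i]=om
        a=(W*np.sin(th)+k*(A[i]-th)+c*(Ad[i]-om))/I
        om+=a*dt;th+=om*dt
        if th<T0: th=T0;om=max(om,0)
        if th>.35: th=.35;om=min(om,0)
    return np.interp(ts,t,TH),np.interp(ts,t,OM)
def fit(L,now,win=3.):
    M=[m for m in L["meas"] if m[0]>now-win-.01];t0=M[0][0];ts=np.array([m[0] for m in M]);z=np.array([m[1] for m in M]);sg=np.array([m[2] for m in M])
    pr=L["q"];sp=L["sp"]
    f=lambda q:np.r_[(sim(q,L["knots"],t0,now+.02,ts)[0]-z)/sg,(q[0]-pr[0])/sp[0],(q[1]-pr[1])/sp[1],(q[3]-0)/(.02 if z[0]<-.33 else .5),(q[4]-pr[2])/.02]
    r=least_squares(f,[pr[0],pr[1],z[0],0.01,pr[2]],x_scale=[.1,.01,.01,.05,.02],diff_step=1e-4)
    th,om=sim(r.x,L["knots"],t0,now+.02,np.array([now]))
    rs=sim(r.x,L["knots"],t0,now+.02,ts)[0]-z
    return r.x,th[0],om[0],rs
def plan(L,q,th,om,now,goal,rate,N,H=16):
    kt=now+.1*np.arange(1,H+1);b=q[1];y=L["knots"][-1][1]
    ts=now+.05*np.arange(1,2*H+1)
    ref=th+np.sign(goal-th)*np.minimum(abs(goal-th),rate*(ts-now)); rr=np.where(abs(ref-goal)>1e-6,np.sign(goal-th)*rate,0)
    eq=lambda g:150*np.sin(g-(.379*q[0]*np.sin(g))/.25-b)
    def f(v):
        kn=L["knots"]+[[now,y]]+list(map(list,zip(kt,v)));TH,OM=sim([q[0],b,th,om,q[4]],kn,now,ts[-1]+.03,ts,.0125)
        d=np.diff(np.r_[y,v]);return np.r_[(TH-ref)/.02,(OM-rr)/.1,d/10.,np.diff(d)/10.,(v[-1]-eq(goal))/5.]
    r=least_squares(f,np.full(H,y),bounds=(-110,110),max_nfev=8)
    return r.x[:N]
def loop(goal,rate,N,act=None,nph=3):
    """measure, fit, plan N rows; logs the rows as commanded (they are then typed in)"""
    L=json.load(open("log.json"));n0=len(L["meas"]);pred=L["pred"]
    for k in range(nph):
        cam="top" if k%2 else "scene";t=ctrl.get_state()["t"];im=vision.grab_frame(cam)
        cv2.imwrite(f"pics/l_{cam}.png",im)
        p=theta(im,cam,pred,L.get("win",.07))
        if p: L["meas"].append([t,p[0],.003 if p[1]>3 else .006]);print(cam,round(t,2),"th %.4f n%d rms %.2f"%p)
        else: print(cam,"none",len(spots(im)))
    s=ctrl.get_state();now=s["t"];L["knots"].append([now,L["knots"][-1][1]])
    ys=toS(PS,s["ee_pos"])[0][1]
    q,th,om,rs=fit(L,now);print("t %.2f s %.3f b %.4f tau %.3f | th %.4f om %.4f | resid"%(now,q[0],q[1],q[4],th,om),(rs[-6:]*1e3).round(1),"y cmd %.1f meas %.1f"%(L["knots"][-1][1],ys),"F",s["wrist_force"].round(1))
    v=plan(L,q,th,om,now,goal,rate,N) if act is None else np.array(act,float)
    c0=np.array(L["cmd"]);y0=L["knots"][-1][1];zr=lambda y:np.sqrt(150**2-y*y)
    rows=[]
    for y in v:
        d=np.r_[U*(y-y0),zr(y)-zr(y0)]/300;d=d.round(3);rows.append(d.tolist())
    yy=[y0+np.array(d[:2])@U*300 for d in rows]
    L["knots"]+=[[now+.1*(i+1),float(y)] for i,y in enumerate(yy)]
    L["cmd"]=(c0+np.array(rows[-1])*300).tolist()
    te=now+.1*len(rows);ts=now+.1*np.arange(1,len(rows)+1);P_,O_=sim([q[0],q[1],th,om,q[4]],L["knots"],now,te+.02,ts);L["pred"]=float(P_[-1])
    L["win"]=.07;L["q"]=[float(.5*a+.5*c) for a,c in zip(L["q"],(q[0],q[1],q[4]))] if L.get("upd",1) else L["q"]
    json.dump(L,open("log.json","w"));print("pred th",P_.round(3),"om",O_[-1].round(3),"y",np.round(yy,1))
    print(json.dumps([{"delta_pos":r,"turn":0,"fingers":0.2} for r in rows]))
E
python3 - <<'E'
from c import *
a,b=cv2.imread("pics/g_s.png"),cv2.imread("pics/g_t.png")
A,B=spots(a),spots(b);print(A.round(1).tolist(),B.round(1).tolist(),Y0)
sa=[(239.2,226.8),(247.8,229.2),(257.1,231.1),(266.1,233.3),(275.9,235.7),(285.9,238.1)]
tb=[(309,190.8),(298,188.8),(287.1,186.6),(275.6,184.5),(264.1,182.6),(252.7,180.4),(240.9,178.4)][1:]
X=[];pa=[];pb=[]
for u,v in zip(sa,tb):
    i=np.linalg.norm(A-u,axis=1).argmin();j=np.linalg.norm(B-v,axis=1).argmin()
    if np.linalg.norm(A[i]-u)<1.5 and np.linalg.norm(B[j]-v)<1.5: X.append(tri(A[i]-[1.4,0],B[j]-[.4,.4])[0]);pa.append(A[i]);pb.append(B[j])
X=np.array(X);S=toS(PS,X);print(S.round(1))
json.dump({"X":S.tolist(),"scene":(np.array(pa)-proj("scene",X)).tolist(),"top":(np.array(pb)-proj("top",X)).tolist(),"mark_scene":[246.8,243.2],"mark_top":[273.9,147.4]},open("ref.json","w"))
json.dump({"knots":[[0,Y0]],"meas":[],"q":[1.03,-.012,.03],"sp":[.1,.015],"cmd":CMD0.tolist(),"pred":T0,"win":.03},open("log.json","w"))
for n,i in(("scene",a),("top",b)):print(theta(i,n,T0),theta(cv2.imread(f"pics/{n}0.png"),n,T0))
E
```

```text
Traceback (most recent call last):
  File "c.py", line 14, in spots
    out.append([(g*xs).sum()/g.sum(),(g*ys).sum()/g.sum()])
                 ~^~~
ValueError: operands could not be broadcast together with shapes (8,0) (8,6)
```

```bash
sed -i 's/^    k,l,st,ce=cv2.connectedComponentsWithStats(m)/    m[:100]=0;m[340:]=0;m[:,:150]=0;m[:,380:]=0\n&/' c.py
cat > init.py <<'E'
from c import *
a,b=cv2.imread("pics/g_s.png"),cv2.imread("pics/g_t.png")
A,B=spots(a),spots(b);print(A.round(1).tolist(),B.round(1).tolist(),Y0)
sa=[(239.2,226.8),(247.8,229.2),(257.1,231.1),(266.1,233.3),(275.9,235.7),(285.9,238.1)]
tb=[(309,190.8),(298,188.8),(287.1,186.6),(275.6,184.5),(264.1,182.6),(252.7,180.4),(240.9,178.4)][1:]
X=[];pa=[];pb=[]
for u,v in zip(sa,tb):
    i=np.linalg.norm(A-u,axis=1).argmin();j=np.linalg.norm(B-v,axis=1).argmin()
    if np.linalg.norm(A[i]-u)<1.5 and np.linalg.norm(B[j]-v)<1.5: X.append(tri(A[i]-[1.4,0],B[j]-[.4,.4])[0]);pa.append(A[i]);pb.append(B[j])
X=np.array(X);S=toS(PS,X);print(S.round(1))
json.dump({"X":S.tolist(),"scene":(np.array(pa)-proj("scene",X)).tolist(),"top":(np.array(pb)-proj("top",X)).tolist(),"mark_scene":[246.8,243.2],"mark_top":[273.9,147.4]},open("ref.json","w"))
json.dump({"knots":[[0,Y0]],"meas":[],"q":[1.03,-.012,.03],"sp":[.1,.015],"cmd":CMD0.tolist(),"pred":T0,"win":.03},open("log.json","w"))
for n,i in(("scene",a),("top",b)):print(theta(i,n,T0),theta(cv2.imread(f"pics/{n}0.png"),n,T0))
E
python3 init.py
```

```text
[[230.5, 224.7], [239.2, 226.8], [247.9, 229.0], [257.0, 231.2], [266.3, 233.3], [275.9, 235.7], [285.7, 238.1], [246.9, 243.9]] [[274.1, 147.1], [240.7, 178.3], [252.6, 180.4], [264.2, 182.6], [275.7, 184.7], [287.0, 186.7], [298.1, 188.8], [309.1, 190.7]] -48.2156548334536
[[ 20.  -91.  199.5]
 [ 20.3 -61.  210.3]
 [ 20.3 -30.8 221.1]
 [ 20.3  -0.7 232.5]
 [ 20.6  29.4 243.3]
 [ 20.8  59.6 254.2]]
(np.float64(-0.35), 6, 0.0) (np.float64(-0.3500380732744964), 6, 0.005792577514759713)
(np.float64(-0.35), 6, 1.6409281590473078e-14) (np.float64(-0.3500562561422317), 6, 0.003623528872108131)
```

```bash
sed -i 's/\.003 if p\[1\]>3 else \.006/.0015 if p[1]>3 else .003/' c.py; python3 -c "
from c import *
loop(MARK,.15,6,act=[-30,-10,12,32,44,46],nph=2)"
```

```text
scene 3.5 th -0.3500 n6 rms 0.00
top 3.55 th -0.3500 n6 rms 0.01
t 3.60 s 1.030 b -0.0120 tau 0.030 | th -0.3500 om 0.0000 | resid [0. 0.] y cmd -48.2 meas -48.6 F [-1.2 -1.2  5.7]
pred th [-0.35  -0.35  -0.35  -0.35  -0.349 -0.344] om 0.065 y [-29.9 -10.1  11.9  32.   44.   46.1]
[{"delta_pos": [0.004, 0.061, 0.016], "turn": 0, "fingers": 0.2}, {"delta_pos": [0.007, 0.127, 0.025], "turn": 0, "fingers": 0.2}, {"delta_pos": [0.012, 0.2, 0.025], "turn": 0, "fingers": 0.2}, {"delta_pos": [0.015, 0.267, 0.015], "turn": 0, "fingers": 0.2}, {"delta_pos": [0.018, 0.307, 0.005], "turn": 0, "fingers": 0.2}, {"delta_pos": [0.018, 0.314, 0.002], "turn": 0, "fingers": 0.2}]
```

Call:
step_arm([
  {"delta_pos": [0.004,0.061,0.016],"turn": 0,"fingers": 0.2},
  {"delta_pos": [0.007,0.127,0.025],"turn": 0,"fingers": 0.2},
  {"delta_pos": [0.012,0.2,0.025],"turn": 0,"fingers": 0.2},
  {"delta_pos": [0.015,0.267,0.015],"turn": 0,"fingers": 0.2},
  {"delta_pos": [0.018,0.307,0.005],"turn": 0,"fingers": 0.2},
  {"delta_pos": [0.018,0.314,0.002],"turn": 0,"fingers": 0.2},
])

```text
t: 4.2
ee_pos: [505.9, 28.4, 243.9]
orientation: [-0.001, 1.0, -0.026, 0.002]
wrist_force: [-1.8, 3.0, 14.8]
finger_gap: 26.4
grasp_force: 59.7
```

```bash
cp log.json log1.json; python3 -c "
from c import *
loop(MARK,.15,4,nph=4)"
```

```text
scene 4.2 th -0.3461 n6 rms 0.08
top 4.25 th -0.3434 n6 rms 0.04
scene 4.3 th -0.3403 n6 rms 0.05
top 4.35 th -0.3375 n6 rms 0.05
t 4.40 s 1.084 b -0.0140 tau 0.029 | th -0.3323 om 0.0970 | resid [ 0.   0.  -0.3 -0.4 -0.4  0.7] y cmd 46.1 meas 48.2 F [-3.4  3.4 14.1]
pred th [-0.321 -0.308 -0.293 -0.277] om 0.161 y [43.4 39.5 35.  31.1]
[{"delta_pos": [-0.0, -0.009, 0.003], "turn": 0, "fingers": 0.2}, {"delta_pos": [-0.001, -0.022, 0.006], "turn": 0, "fingers": 0.2}, {"delta_pos": [-0.002, -0.037, 0.01], "turn": 0, "fingers": 0.2}, {"delta_pos": [-0.003, -0.05, 0.013], "turn": 0, "fingers": 0.2}]
```

Call:
step_arm([
  {"delta_pos": [0,-0.009,0.006],"turn": 0,"fingers": 0.2},
  {"delta_pos": [-0.001,-0.022,0.011],"turn": 0,"fingers": 0.2},
  {"delta_pos": [-0.002,-0.037,0.015],"turn": 0,"fingers": 0.2},
  {"delta_pos": [-0.003,-0.05,0.018],"turn": 0,"fingers": 0.2},
])

```text
t: 4.8
ee_pos: [504.7, 10.4, 248.8]
orientation: [-0.0, 1.0, -0.028, 0.001]
wrist_force: [1.1, 0.0, 5.6]
finger_gap: 26.4
grasp_force: 59.2
```

```bash
cp log.json log2.json; python3 -c "
from c import *
loop(MARK,.15,4,nph=2)"
```

```text
scene 4.8 th -0.2938 n6 rms 0.05
top 4.85 th -0.2883 n6 rms 0.07
t 4.90 s 1.114 b -0.0163 tau 0.000 | th -0.2828 om 0.1067 | resid [-0.5 -1.  -1.4 -1.   0.3  0.2] y cmd 31.1 meas 31.1 F [-0.1  0.5  6.2]
pred th [-0.272 -0.259 -0.244 -0.229] om 0.163 y [36.5 38.  36.2 32.9]
[{"delta_pos": [0.001, 0.018, -0.004], "turn": 0, "fingers": 0.2}, {"delta_pos": [0.001, 0.023, -0.006], "turn": 0, "fingers": 0.2}, {"delta_pos": [0.001, 0.017, -0.004], "turn": 0, "fingers": 0.2}, {"delta_pos": [0.0, 0.006, -0.001], "turn": 0, "fingers": 0.2}]
```

Call:
step_arm([
  {"delta_pos": [0.001,0.018,-0.003],"turn": 0,"fingers": 0.2},
  {"delta_pos": [0.001,0.023,-0.004],"turn": 0,"fingers": 0.2},
  {"delta_pos": [0.001,0.017,-0.001],"turn": 0,"fingers": 0.2},
  {"delta_pos": [0,0.006,0.002],"turn": 0,"fingers": 0.2},
])

```text
t: 5.3
ee_pos: [504.7, 11.6, 248.6]
orientation: [-0.0, 1.0, -0.028, 0.001]
wrist_force: [6.4, -1.0, 1.4]
finger_gap: 26.5
grasp_force: 58.9
```

```bash
cp log.json log3.json; python3 -c "
from c import *
loop(MARK,.13,4,nph=2)"
```

```text
scene 5.3 th -0.2414 n6 rms 0.09
top 5.35 th -0.2342 n6 rms 0.07
t 5.40 s 1.081 b -0.0383 tau -0.023 | th -0.2266 om 0.1431 | resid [-0.7 -0.2 -1.6 -2.5  1.   0.6] y cmd 32.9 meas 32.0 F [ 5.5 -0.5  2.3]
pred th [-0.212 -0.198 -0.184 -0.171] om 0.132 y [27.8 24.5 23.  22.1]
[{"delta_pos": [-0.001, -0.017, 0.004], "turn": 0, "fingers": 0.2}, {"delta_pos": [-0.002, -0.028, 0.005], "turn": 0, "fingers": 0.2}, {"delta_pos": [-0.002, -0.033, 0.006], "turn": 0, "fingers": 0.2}, {"delta_pos": [-0.002, -0.036, 0.007], "turn": 0, "fingers": 0.2}]
```

```bash
cp log3.json log.json
python3 - <<'E'
s=open('c.py').read()
s=s.replace("np.interp(t-tau,kt,ky)/150","(np.interp(t-tau,kt,ky)+np.interp(t,*np.array(ERR).T))/150")
s=s.replace("def sim(","ERR=[[0,0]]\ndef sim(")
s=s.replace('pred=L["pred"]\n','pred=L["pred"]\n    ERR[:]=L["err"]\n')
s=s.replace('t=ctrl.get_state()["t"];im','st=ctrl.get_state();t=st["t"];ERR.append([t,toS(PS,st["ee_pos"])[0][1]-L["knots"][-1][1]]);im')
s=s.replace('L["win"]=.07;','L["err"]=[list(map(float,e)) for e in ERR];L["win"]=.07;')
open('c.py','w').write(s)
# redo last measurement from logged values, without new pictures
import json
L=json.load(open('log.json'));L["err"]=[[0,-.4],[3.6,-.4],[3.7,2],[4.1,3.5],[4.2,3.5],[4.4,2.1],[4.8,.4],[4.9,0],[5.3,-.2],[5.4,-.9]]
L["meas"]+=[[5.3,-.2414,.0015],[5.35,-.2342,.0015]];L["q"]=[1.06,-.012,.03];json.dump(L,open('log.json','w'))
E
python3 -c "
from c import *
loop(MARK,.13,4,nph=0)"
```

```text
t 5.40 s 1.137 b -0.0223 tau 0.003 | th -0.2279 om 0.1314 | resid [-0.9 -0.4 -0.1 -0.8  0.7 -0.2] y cmd 32.9 meas 32.0 F [ 5.5 -0.5  2.3]
pred th [-0.215 -0.201 -0.187 -0.174] om 0.134 y [29.9 27.5 25.7 23.9]
[{"delta_pos": [-0.001, -0.01, 0.002], "turn": 0, "fingers": 0.2}, {"delta_pos": [-0.001, -0.018, 0.004], "turn": 0, "fingers": 0.2}, {"delta_pos": [-0.001, -0.024, 0.005], "turn": 0, "fingers": 0.2}, {"delta_pos": [-0.002, -0.03, 0.006], "turn": 0, "fingers": 0.2}]
```

Residuals are now below 1 mrad.

Call:
step_arm([
  {"delta_pos": [-0.001,-0.01,0.002],"turn": 0,"fingers": 0.2},
  {"delta_pos": [-0.001,-0.018,0.004],"turn": 0,"fingers": 0.2},
  {"delta_pos": [-0.001,-0.024,0.005],"turn": 0,"fingers": 0.2},
  {"delta_pos": [-0.002,-0.03,0.006],"turn": 0,"fingers": 0.2},
])

```text
t: 5.8
ee_pos: [504.1, 2.3, 250.2]
orientation: [-0.0, 1.0, -0.029, 0.001]
wrist_force: [7.5, -1.8, 0.3]
finger_gap: 26.3
grasp_force: 58.9
```

```bash
python3 -c "
from c import *
loop(MARK,.12,5,nph=2)"
```

```text
scene 5.8 th -0.1733 n6 rms 0.09
top 5.85 th -0.1628 n6 rms 0.09
t 5.90 s 1.149 b -0.0160 tau 0.001 | th -0.1574 om 0.1448 | resid [-0.2 -0.9  0.9  0.2  1.7 -1.8] y cmd 23.9 meas 23.2 F [ 7.3 -0.8  1. ]
pred th [-0.143 -0.13  -0.12  -0.111 -0.106] om 0.046 y [16.4 10.4  6.2  3.5  2.9]
[{"delta_pos": [-0.001, -0.025, 0.003], "turn": 0, "fingers": 0.2}, {"delta_pos": [-0.003, -0.045, 0.005], "turn": 0, "fingers": 0.2}, {"delta_pos": [-0.003, -0.059, 0.006], "turn": 0, "fingers": 0.2}, {"delta_pos": [-0.004, -0.068, 0.006], "turn": 0, "fingers": 0.2}, {"delta_pos": [-0.004, -0.07, 0.006], "turn": 0, "fingers": 0.2}]
```

Call:
step_arm([
  {"delta_pos": [-0.001,-0.025,0.003],"turn": 0,"fingers": 0.2},
  {"delta_pos": [-0.003,-0.045,0.005],"turn": 0,"fingers": 0.2},
  {"delta_pos": [-0.003,-0.059,0.006],"turn": 0,"fingers": 0.2},
  {"delta_pos": [-0.004,-0.068,0.006],"turn": 0,"fingers": 0.2},
  {"delta_pos": [-0.004,-0.07,0.006],"turn": 0,"fingers": 0.2},
])

```text
t: 6.4
ee_pos: [502.8, -19.0, 251.6]
orientation: [-0.0, 1.0, -0.029, 0.0]
wrist_force: [6.8, -1.3, -2.4]
finger_gap: 26.5
grasp_force: 59.2
```

```bash
python3 -c "
from c import *
loop(MARK,.12,5,nph=3)"
```

```text
scene 6.4 th -0.1106 n6 rms 0.08
top 6.45 th -0.1018 n6 rms 0.16
scene 6.5 th -0.1080 n6 rms 0.09
t 6.55 s 1.145 b -0.0184 tau -0.001 | th -0.1051 om 0.0033 | resid [ 0.4  1.3 -2.2  2.5 -4.8  2.5] y cmd 2.9 meas 2.5 F [ 7.4 -0.5 -3. ]
pred th [-0.105 -0.106 -0.106 -0.106 -0.106] om 0.007 y [10.7 15.2 17.3 17.3 16.4]
[{"delta_pos": [0.001, 0.026, -0.001], "turn": 0, "fingers": 0.2}, {"delta_pos": [0.002, 0.041, -0.003], "turn": 0, "fingers": 0.2}, {"delta_pos": [0.003, 0.048, -0.003], "turn": 0, "fingers": 0.2}, {"delta_pos": [0.003, 0.048, -0.003], "turn": 0, "fingers": 0.2}, {"delta_pos": [0.003, 0.045, -0.003], "turn": 0, "fingers": 0.2}]
```

Call:
step_arm([
  {"delta_pos": [0.001,0.026,-0.001],"turn": 0,"fingers": 0.2},
  {"delta_pos": [0.002,0.041,-0.003],"turn": 0,"fingers": 0.2},
  {"delta_pos": [0.003,0.048,-0.003],"turn": 0,"fingers": 0.2},
  {"delta_pos": [0.003,0.048,-0.003],"turn": 0,"fingers": 0.2},
  {"delta_pos": [0.003,0.045,-0.003],"turn": 0,"fingers": 0.2},
])

```text
t: 7.05
ee_pos: [503.7, -4.8, 251.0]
orientation: [-0.0, 1.0, -0.028, 0.001]
wrist_force: [5.5, -1.0, 0.9]
finger_gap: 26.2
grasp_force: 59.3
```

```bash
sed -i 's/cam="top" if k%2 else "scene"/cam="scene"/' c.py
python3 - <<'E'
from c import *
L=json.load(open('log.json'));ims=[]
# drop top readings (odd photos) from 5.3 s on
tops=[5.35,5.85,6.45];L["meas"]=[m for m in L["meas"] if min(abs(m[0]-x) for x in tops)>.01]
json.dump(L,open('log.json','w'))
loop(MARK,.12,5,nph=2)
a=cv2.imread("pics/l_scene.png");b=cv2.imread("pics/l_top.png")
cv2.imwrite("pics/z2.png",np.hstack([cv2.resize(a[220:295,215:290],(400,400),interpolation=2),cv2.resize(b[135:190,235:310],(400,293),interpolation=2)[:293].copy() if 0 else cv2.copyMakeBorder(cv2.resize(b[135:190,235:310],(400,293),interpolation=2),0,107,0,0,0)]))
E
```

```text
scene 7.05 th -0.1171 n6 rms 0.09
scene 7.1 th -0.1173 n6 rms 0.10
t 7.15 s 1.132 b -0.0242 tau 0.012 | th -0.1182 om -0.0138 | resid [ 0.5  0.2  0.1 -0.5  0.3 -0.2] y cmd 16.4 meas 16.0 F [ 5.8 -1.  -0.1]
pred th [-0.119 -0.119 -0.117 -0.114 -0.11 ] om 0.031 y [23.3 24.8 22.4 18.5 15.2]
[{"delta_pos": [0.001, 0.023, -0.003], "turn": 0, "fingers": 0.2}, {"delta_pos": [0.002, 0.028, -0.004], "turn": 0, "fingers": 0.2}, {"delta_pos": [0.001, 0.02, -0.003], "turn": 0, "fingers": 0.2}, {"delta_pos": [0.0, 0.007, -0.001], "turn": 0, "fingers": 0.2}, {"delta_pos": [-0.0, -0.004, 0.0], "turn": 0, "fingers": 0.2}]
```

View pics/z2.png

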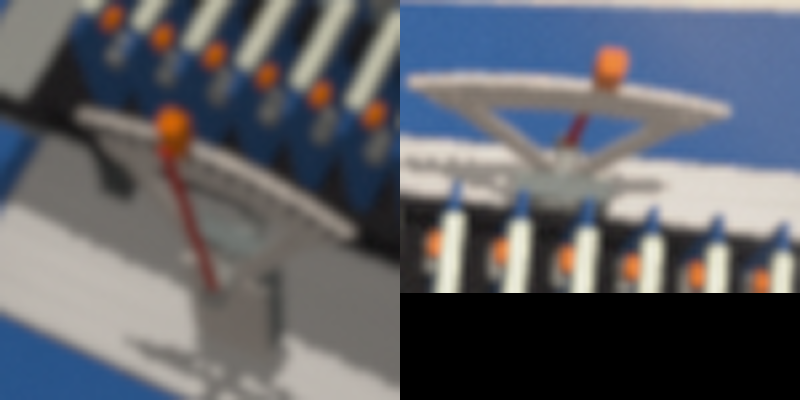

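```bash
cat > fitm.py <<'E'
from c import *
s,c=np.sin,np.cos
pol=lambda x,r,a:np.array([x,r*s(a),120+r*c(a)])
def line(im,roi):
    x0,x1,y0,y1=roi;p=im[y0:y1,x0:x1].astype(float);g=p[...,2]-np.maximum(p[...,1],p[...,0]);h=cv2.cvtColor(im,cv2.COLOR_BGR2HSV)[y0:y1,x0:x1,0]
    g=np.where((g>35)&((h<6)|(h>172)),g,0);ys,xs=np.mgrid[y0:y1,x0:x1];w=g.sum();m=np.array([(g*xs).sum(),(g*ys).sum()])/w
    d=np.stack([xs-m[0],ys-m[1]],-1).reshape(-1,2);C=(d*g.reshape(-1,1)).T@d/w;v=np.linalg.eigh(C)[1][:,1];v*=-np.sign(v[1]);return m,v,(g>0).sum()
gs,gt,ls,lt=[cv2.imread(f"pics/{n}.png") for n in("g_s","g_t","l_scene","l_top")]
LN=[("scene",0,line(gs,(225,262,240,278))),("scene",1,line(ls,(240,262,248,277))),("top",0,line(gt,(262,296,140,170))),("top",2,line(lt,(262,276,155,164)))]
for l in LN:print(l)
D=load();X0=D["X"]
pa=proj("scene",toW(PS,X0))+D["scene"];pb=proj("top",toW(PS,X0))+D["top"]
def match(im,cam,th):
    S=spots(im);pr=proj(cam,toW(PS,rot(X0,th)))+D[cam];d=np.linalg.norm(pr[:,None]-S[None],axis=2);return S[d.argmin(1)],d.min(1)<2
p1,ok1=match(ls,"scene",-.1173);p3,ok3=match(lt,"top",-.1018)
mk=lambda im,u:min(spots(im),key=lambda q:np.linalg.norm(q-u))
ms=mk(gs,(246.8,243.4));mt=mk(gt,(274,147.3));print(ms,mt,ok1,ok3)
C=[("top",(210.2,157.9),[135,170,12]),("top",(322.6,168.7),[135,-170,12]),("top",(316.8,257.5),[-135,-170,12]),("top",(200.5,247.7),[-135,170,12]),
("scene",(206.8,274.8),[135,-170,12]),("scene",(303.2,318.4),[135,170,12]),("scene",(275.1,179.),pol(-139,150,-.35)),("top",(278.5,243.7),pol(-139,150,-.35))]
def f(q):
    p=q[:3];o={"scene":q[3:5],"top":q[5:7]};xm,rm,m,xp,t1=q[7:12];X=q[12:].reshape(-1,3)
    t3=-.35+(t1+.35)*(.2407/.2327);th=[-.35,t1,t3];R=[(q[:3]-PS)/[1.5,1.5,.004],q[3:7]/1.,[(rm-174)/3]]
    pj=lambda n,Y:proj(n,toW(p,Y))+o[n]
    R+=[(pj("scene",X)-pa).ravel()/.15,(pj("top",X)-pb).ravel()/.15,(pj("scene",rot(X,t1))-p1)[ok1].ravel()/.15,(pj("top",rot(X,t3))-p3)[ok3].ravel()/.15]
    R+=[(pj(n,Y)[0]-u)/.7 for n,u,Y in C]
    R+=[(pj("scene",pol(xm,rm,m))[0]-ms)/.3,(pj("top",pol(xm,rm,m))[0]-mt)/.3]
    for n,k,(cm,v,_) in LN:
        nv=np.array([-v[1],v[0]])
        for r in(50,150):R.append([(pj(n,pol(xp,r,th[k]))[0]-cm)@nv/.4])
    R.append([(xp-xm)/6]);return np.concatenate(R)
r=least_squares(f,np.r_[PS,1.4,0,.4,.4,97,174,-.103,103,-.117,X0.ravel()])
sd=np.sqrt(np.diag(np.linalg.inv(r.jac.T@r.jac)));print(r.x[:12].round(4).tolist());print(sd[:12].round(4));print("cost",r.cost,"tail",r.fun[-29:].round(1));print("spots",r.fun[8:8+48].round(1))
E
python3 fitm.py
```

```text
('scene', 0, (array([241.82108346, 253.78360176]), array([-0.49248528, -0.87032078]), np.int64(75)))
('scene', 1, (array([248.77930246, 257.56946827]), array([-0.34484679, -0.93865899]), np.int64(40)))
('top', 0, (array([276.5971223 , 146.82158273]), array([-0.78165161, -0.62371529]), np.int64(13)))
('top', 2, (array([266.51315789, 161.        ]), array([-0., -0.]), np.int64(2)))
[246.90659201 243.9050649 ] [274.08199811 147.12032674] [ True  True  True  True  True  True] [ True  True  True  True  True  True]
[642.0728, -27.0346, -0.0597, 0.5108, -0.1147, 0.5601, -0.9572, 98.7125, 170.7492, -0.1117, 110.4253, -0.1033]
[1.2269 1.2194 0.0025 0.4138 0.425  0.4543 0.456  0.8932 1.5721 0.0054
 1.0359 0.0032]
cost 488.9313444729986 tail [ -0.7  -0.9  -0.8  -1.5  -1.7  -1.2  -1.3  -2.1  -1.   -3.1  -2.2  -2.1
  -0.4  -0.1   0.    0.1   0.2  -0.3   0.1  -0.5  -1.   -6.9  -0.9   0.3
 -25.1  15.3   0.    0.    2. ]
spots [ 0.3  0.7  0.4 -0.1  0.3  0.2 -0.3 -0.3 -0.2 -0.9 -0.3 -1.3 -0.3 -0.2
 -0.1  0.1 -0.2 -0.7  0.2 -0.6 -0.2 -0.4 -0.6 -0.8  0.1 -1.  -0.  -0.
  0.4 -0.4  0.8  0.5  1.4  1.   0.4  1.3  0.5 -0.2  0.4 -0.4  0.7  0.3
  0.4  0.6  1.4  0.2  0.9  0.8]
```

```bash
python3 - <<'E'
s=open('fitm.py').read()
a=s.index("def line");b=s.index("gs,gt,ls,lt")
s=s[:a]+'''def line(im,pts):
    (xa,ya),(xb,yb)=pts;p=im.astype(float);g=np.clip(p[...,2]-np.maximum(p[...,1],p[...,0])-12,0,None);P=[]
    for y in range(int(ya),int(yb)+1):
        x=xa+(xb-xa)*(y-ya)/(yb-ya);xs=np.arange(int(x)-4,int(x)+6);w=g[y,xs]
        if w.sum()>25:P.append([(w*xs).sum()/w.sum(),y])
    P=np.array(P);k=np.polyfit(P[:,1],P[:,0],1);e=np.polyval(k,P[:,1])-P[:,0];v=np.array([k[0],1])/np.hypot(k[0],1);return P.mean(0),-v,len(P),e.std()
'''+s[b:]
import re
a=s.index("LN=[");b=s.index("for l in LN")
s=s[:a]+'LN=[("scene",0,line(gs,((234,245),(253,269)))),("scene",1,line(ls,((246.5,250),(253.5,270))))]\n'+s[b:]
s=s.replace("(cm,v,_)","(cm,v,*_)").replace("r.fun[-29:]","r.fun[-25:]")
open('fitm.py','w').write(s)
E
python3 fitm.py
```

```text
('scene', 0, (array([242.66931377, 257.        ]), array([-0.58696691, -0.80961093]), 25, np.float64(0.09989186132880301)))
('scene', 1, (array([249.73075077, 260.        ]), array([-0.32842384, -0.94453046]), 21, np.float64(0.13463194610892595)))
[246.90659201 243.9050649 ] [274.08199811 147.12032674] [ True  True  True  True  True  True] [ True  True  True  True  True  True]Traceback (most recent call last):
  File "fitm.py", line 33, in <module>
    r=least_squares(f,np.r_[PS,1.4,0,.4,.4,97,174,-.103,103,-.117,X0.ravel()])
    return func(*args, **kwargs)
    vector_fun = VectorFunction(
        fun_wrapped,
    ...<6 lines>...
        workers=workers
    )
    self.J, dct = approx_derivative(
                  ~~~~~~~~~~~~~~~~~^
        self.fun_wrapped, self.x, f0=self.f, **finite_diff_options
        ^^^^^^^^^^^^^^^^^^^^^^^^^^^^^^^^^^^^^^^^^^^^^^^^^^^^^^^^^^
    )
    ^
    J, _nfev = _dense_difference(fun_wrapped, x0, f0, h,
               ~~~~~~~~~~~~~~~~~^^^^^^^^^^^^^^^^^^^^^^^^
                             use_one_sided, method,
                             ^^^^^^^^^^^^^^^^
[... 274 characters left out ...]
^^^^^^^^^^
    return np.atleast_1d(self.fun(x))
                         ~~~~~~~~^^^
    return self.f(x, *self.args, **self.kwargs)
           ~~~~~~^^^^^^^^^^^^^^^^^^^^^^^^^^^^^^
  File "fitm.py", line 27, in f
    R+=[(pj(n,Y)[0]-u)/.7 for n,u,Y in C]
         ~~^^^^^
  File "fitm.py", line 25, in <lambda>
    pj=lambda n,Y:proj(n,toW(p,Y))+o[n]
                  ~~~~^^^^^^^^^^^^
  File "h.py", line 11, in proj
    K,R,t=P(name); x=(K@(R@np.atleast_2d(X).T+t[:,None])).T; return x[:,:2]/x[:,2:]
          ~^^^^^^
  File "h.py", line 4, in P
    p=vision.camera_params(name); K=np.array([[p['fx'],0,p['cx']],[0,p['fy'],p['cy']],[0,0,1.]])
ValueError: time passes only in moves, steps and waits
```

```bash
python3 - <<'E'
s=open('h.py').read()
s=s.replace("def P(name):\n","import functools\n@functools.lru_cache\ndef P(name):\n")
open('h.py','w').write(s)
E
python3 fitm.py 2>&1 | tail -12
```

```text
('scene', 0, (array([242.66931377, 257.        ]), array([-0.58696691, -0.80961093]), 25, np.float64(0.09989186132880301)))
('scene', 1, (array([249.73075077, 260.        ]), array([-0.32842384, -0.94453046]), 21, np.float64(0.13463194610892595)))
[246.90659201 243.9050649 ] [274.08199811 147.12032674] [ True  True  True  True  True  True] [ True  True  True  True  True  True]
[644.1287, -28.2865, -0.0567, 1.1207, 0.4653, 0.1284, 0.5092, 98.3178, 175.8144, -0.1078, 106.2085, -0.1192]
[1.231  1.219  0.0025 0.4148 0.4417 0.4547 0.4688 0.894  1.683  0.0053
 1.2287 0.0034]
cost 17.17728024000152 tail [-0.9  0.5 -1.  -0.6 -1.4 -0.4 -1.  -0.8 -1.  -1.5 -1.9 -0.7 -0.7  1.3
  0.4  1.  -0.1  0.3  0.   0.1 -0.3  0.2  0.5 -0.   1.3]
spots [-0.5  0.1 -0.2 -0.5 -0.2  0.1 -0.6 -0.2 -0.3 -0.5 -0.3 -0.7  0.  -0.3
  0.   0.1 -0.2 -0.7 -0.  -0.7 -0.5 -0.4 -1.  -0.7  0.2 -0.  -0.   0.6
  0.3 -0.2  0.7  0.4  1.2  0.5  0.1  0.4 -0.2  0.4 -0.1  0.1  0.4  0.6
  0.2  0.8  1.4  0.1  0.9  0.6]
```

Call:
step_arm([
  {"delta_pos": [0.001,0.023,-0.003],"turn": 0,"fingers": 0.2},
  {"delta_pos": [0.002,0.028,-0.004],"turn": 0,"fingers": 0.2},
  {"delta_pos": [0.001,0.02,-0.003],"turn": 0,"fingers": 0.2},
  {"delta_pos": [0,0.007,-0.001],"turn": 0,"fingers": 0.2},
  {"delta_pos": [0,-0.004,0],"turn": 0,"fingers": 0.2},
])

```text
t: 7.65
ee_pos: [503.6, -6.3, 251.1]
orientation: [-0.0, 1.0, -0.028, 0.001]
wrist_force: [5.1, -1.0, 1.5]
finger_gap: 26.2
grasp_force: 59.4
```

```bash
sed -i 's/MARK=-0.103/MARK=-0.106/' c.py; python3 -c "
from c import *
loop(MARK,.12,5,nph=2)"
```

```text
scene 7.65 th -0.1060 n6 rms 0.11
scene 7.7 th -0.1035 n6 rms 0.10
t 7.75 s 1.123 b -0.0245 tau 0.001 | th -0.1022 om 0.0368 | resid [-0.3 -1.   0.9  0.6  0.1 -0.5] y cmd 15.2 meas 14.4 F [ 5.3 -0.3  0.8]
pred th [-0.099 -0.098 -0.098 -0.099 -0.101] om -0.019 y [ 8.9  6.8  8.  11.  14. ]
[{"delta_pos": [-0.001, -0.021, 0.002], "turn": 0, "fingers": 0.2}, {"delta_pos": [-0.002, -0.028, 0.002], "turn": 0, "fingers": 0.2}, {"delta_pos": [-0.001, -0.024, 0.002], "turn": 0, "fingers": 0.2}, {"delta_pos": [-0.001, -0.014, 0.001], "turn": 0, "fingers": 0.2}, {"delta_pos": [-0.0, -0.004, 0.0], "turn": 0, "fingers": 0.2}]
```

Call:
step_arm([
  {"delta_pos": [-0.001,-0.021,0.002],"turn": 0,"fingers": 0.2},
  {"delta_pos": [-0.002,-0.028,0.002],"turn": 0,"fingers": 0.2},
  {"delta_pos": [-0.001,-0.024,0.002],"turn": 0,"fingers": 0.2},
  {"delta_pos": [-0.001,-0.014,0.001],"turn": 0,"fingers": 0.2},
  {"delta_pos": [0,-0.004,0],"turn": 0,"fingers": 0.2},
])

```text
t: 8.25
ee_pos: [503.5, -7.2, 251.1]
orientation: [-0.0, 1.0, -0.029, 0.0]
wrist_force: [5.2, -0.4, 2.1]
finger_gap: 26.4
grasp_force: 59.4
```

```bash
python3 -c "
from c import *
loop(MARK,.03,6,nph=2)"
```

```text
scene 8.25 th -0.0975 n6 rms 0.09
scene 8.3 th -0.0975 n6 rms 0.08
t 8.35 s 1.093 b -0.0286 tau 0.006 | th -0.0981 om -0.0066 | resid [ 0.5  0.2  0.2 -0.3  0.2 -0.2] y cmd 14.0 meas 14.4 F [ 5.6 -1.2  1.3]
pred th [-0.099 -0.1   -0.101 -0.103 -0.104 -0.105] om -0.008 y [11.9 11.6 12.8 14.  14.9 15.5]
[{"delta_pos": [-0.0, -0.007, 0.001], "turn": 0, "fingers": 0.2}, {"delta_pos": [-0.0, -0.008, 0.001], "turn": 0, "fingers": 0.2}, {"delta_pos": [-0.0, -0.004, 0.0], "turn": 0, "fingers": 0.2}, {"delta_pos": [0.0, 0.0, -0.0], "turn": 0, "fingers": 0.2}, {"delta_pos": [0.0, 0.003, -0.0], "turn": 0, "fingers": 0.2}, {"delta_pos": [0.0, 0.005, -0.0], "turn": 0, "fingers": 0.2}]
```

Call:
step_arm([
  {"delta_pos": [0,-0.007,0.001],"turn": 0,"fingers": 0.2},
  {"delta_pos": [0,-0.008,0.001],"turn": 0,"fingers": 0.2},
  {"delta_pos": [0,-0.004,0],"turn": 0,"fingers": 0.2},
  {"delta_pos": [0,0,0],"turn": 0,"fingers": 0.2},
  {"delta_pos": [0,0.003,0],"turn": 0,"fingers": 0.2},
  {"delta_pos": [0,0.005,0],"turn": 0,"fingers": 0.2},
])

```text
t: 8.95
ee_pos: [503.6, -5.5, 251.1]
orientation: [-0.0, 1.0, -0.028, 0.001]
wrist_force: [7.0, -0.8, -0.8]
finger_gap: 26.3
grasp_force: 59.3
```

```bash
python3 -c "
from c import *
loop(MARK,.03,6,nph=2)"
```

```text
scene 8.95 th -0.1072 n6 rms 0.09
scene 9.0 th -0.1079 n6 rms 0.09
t 9.05 s 1.080 b -0.0308 tau 0.005 | th -0.1084 om -0.0120 | resid [ 0.2 -0.3 -0.1 -0.5  0.1  0.1] y cmd 15.5 meas 15.7 F [ 7.5 -0.8 -0.1]
pred th [-0.109 -0.11  -0.109 -0.109 -0.108 -0.107] om 0.006 y [17.3 17.9 17.  15.8 14.9 14. ]
[{"delta_pos": [0.0, 0.006, -0.001], "turn": 0, "fingers": 0.2}, {"delta_pos": [0.0, 0.008, -0.001], "turn": 0, "fingers": 0.2}, {"delta_pos": [0.0, 0.005, -0.001], "turn": 0, "fingers": 0.2}, {"delta_pos": [0.0, 0.001, -0.0], "turn": 0, "fingers": 0.2}, {"delta_pos": [-0.0, -0.002, 0.0], "turn": 0, "fingers": 0.2}, {"delta_pos": [-0.0, -0.005, 0.0], "turn": 0, "fingers": 0.2}]
```

Call:
step_arm([
  {"delta_pos": [0,0.006,-0.001],"turn": 0,"fingers": 0.2},
  {"delta_pos": [0,0.008,-0.001],"turn": 0,"fingers": 0.2},
  {"delta_pos": [0,0.005,-0.001],"turn": 0,"fingers": 0.2},
  {"delta_pos": [0,0.001,0],"turn": 0,"fingers": 0.2},
  {"delta_pos": [0,-0.002,0],"turn": 0,"fingers": 0.2},
  {"delta_pos": [0,-0.005,0],"turn": 0,"fingers": 0.2},
])

```text
t: 9.65
ee_pos: [503.5, -7.0, 251.2]
orientation: [-0.0, 1.0, -0.028, 0.001]
wrist_force: [5.4, -0.1, 1.2]
finger_gap: 26.4
grasp_force: 59.4
```

```bash
python3 -c "
from c import *
loop(MARK,.03,7,nph=2)"
```

```text
scene 9.65 th -0.1116 n6 rms 0.09
scene 9.7 th -0.1119 n6 rms 0.09
t 9.75 s 1.110 b -0.0273 tau 0.010 | th -0.1120 om -0.0063 | resid [ 0.3 -0.1 -0.2 -0.3  0.1  0.1] y cmd 14.0 meas 14.0 F [ 6.8 -1.   1.3]
pred th [-0.113 -0.113 -0.112 -0.111 -0.109 -0.108 -0.107] om 0.007 y [17.9 19.1 18.2 16.7 15.2 14.3 13.7]
[{"delta_pos": [0.001, 0.013, -0.001], "turn": 0, "fingers": 0.2}, {"delta_pos": [0.001, 0.017, -0.002], "turn": 0, "fingers": 0.2}, {"delta_pos": [0.001, 0.014, -0.002], "turn": 0, "fingers": 0.2}, {"delta_pos": [0.001, 0.009, -0.001], "turn": 0, "fingers": 0.2}, {"delta_pos": [0.0, 0.004, -0.0], "turn": 0, "fingers": 0.2}, {"delta_pos": [0.0, 0.001, -0.0], "turn": 0, "fingers": 0.2}, {"delta_pos": [-0.0, -0.001, 0.0], "turn": 0, "fingers": 0.2}]
```

Call:
step_arm([
  {"delta_pos": [0.001,0.013,-0.001],"turn": 0,"fingers": 0.2},
  {"delta_pos": [0.001,0.017,-0.002],"turn": 0,"fingers": 0.2},
  {"delta_pos": [0.001,0.014,-0.002],"turn": 0,"fingers": 0.2},
  {"delta_pos": [0.001,0.009,-0.001],"turn": 0,"fingers": 0.2},
  {"delta_pos": [0,0.004,0],"turn": 0,"fingers": 0.2},
  {"delta_pos": [0,0.001,0],"turn": 0,"fingers": 0.2},
  {"delta_pos": [0,-0.001,0],"turn": 0,"fingers": 0.2},
])

```text
t: 10.45
ee_pos: [503.5, -7.4, 251.2]
orientation: [-0.0, 1.0, -0.028, 0.001]
wrist_force: [5.5, -0.1, 2.2]
finger_gap: 26.2
grasp_force: 59.4
```

```bash
python3 -c "
from c import *
loop(MARK,.03,7,nph=2)"
```

```text
scene 10.45 th -0.1053 n6 rms 0.12
scene 10.5 th -0.1040 n6 rms 0.12
t 10.55 s 1.094 b -0.0297 tau 0.009 | th -0.1039 om 0.0097 | resid [-0.3 -0.4  0.4  0.5  0.3 -0.5] y cmd 13.7 meas 13.7 F [ 6.6 -0.2  2. ]
pred th [-0.103 -0.103 -0.103 -0.104 -0.104 -0.105 -0.106] om -0.005 y [12.2 12.2 12.8 13.7 14.6 15.2 15.5]
[{"delta_pos": [-0.0, -0.005, 0.0], "turn": 0, "fingers": 0.2}, {"delta_pos": [-0.0, -0.005, 0.0], "turn": 0, "fingers": 0.2}, {"delta_pos": [-0.0, -0.003, 0.0], "turn": 0, "fingers": 0.2}, {"delta_pos": [0.0, 0.0, -0.0], "turn": 0, "fingers": 0.2}, {"delta_pos": [0.0, 0.003, -0.0], "turn": 0, "fingers": 0.2}, {"delta_pos": [0.0, 0.005, -0.0], "turn": 0, "fingers": 0.2}, {"delta_pos": [0.0, 0.006, -0.001], "turn": 0, "fingers": 0.2}]
```

Call:
step_arm([
  {"delta_pos": [0,-0.005,0],"turn": 0,"fingers": 0.2},
  {"delta_pos": [0,-0.005,0],"turn": 0,"fingers": 0.2},
  {"delta_pos": [0,-0.003,0],"turn": 0,"fingers": 0.2},
  {"delta_pos": [0,0,0],"turn": 0,"fingers": 0.2},
  {"delta_pos": [0,0.003,0],"turn": 0,"fingers": 0.2},
  {"delta_pos": [0,0.005,0],"turn": 0,"fingers": 0.2},
  {"delta_pos": [0,0.006,-0.001],"turn": 0,"fingers": 0.2},
])

```text
t: 11.25
ee_pos: [503.7, -5.4, 251.0]
orientation: [-0.0, 1.0, -0.028, 0.001]
wrist_force: [6.9, -0.1, 3.8]
finger_gap: 26.4
grasp_force: 59.5
```

```bash
python3 -c "
from c import *
loop(MARK,.03,7,nph=2)
im=vision.P if 0 else None"; cp pics/l_scene.png pics/h_s.png
```

```text
scene 11.25 th -0.1024 n6 rms 0.10
scene 11.3 th -0.1023 n6 rms 0.10
t 11.35 s 1.096 b -0.0284 tau 0.009 | th -0.1019 om 0.0061 | resid [-0.   0.   0.3 -0.3 -0.1  0.1] y cmd 15.5 meas 15.7 F [ 7.7 -0.8  2.3]
pred th [-0.101 -0.101 -0.102 -0.102 -0.103 -0.104 -0.105] om -0.006 y [12.5 11.3 11.9 13.1 14.  14.9 15.2]
[{"delta_pos": [-0.001, -0.01, 0.001], "turn": 0, "fingers": 0.2}, {"delta_pos": [-0.001, -0.014, 0.001], "turn": 0, "fingers": 0.2}, {"delta_pos": [-0.001, -0.012, 0.001], "turn": 0, "fingers": 0.2}, {"delta_pos": [-0.0, -0.008, 0.001], "turn": 0, "fingers": 0.2}, {"delta_pos": [-0.0, -0.005, 0.0], "turn": 0, "fingers": 0.2}, {"delta_pos": [-0.0, -0.002, 0.0], "turn": 0, "fingers": 0.2}, {"delta_pos": [-0.0, -0.001, 0.0], "turn": 0, "fingers": 0.2}]
```

```bash
cat >> fitm.py <<'E'
q=r.x;p=q[:3];t3=-.35+(q[11]+.35)*(.2407/.2327)
for rr in(60,90,120,150,165):print(rr,"top@t3",(proj("top",toW(p,pol(q[10],rr,t3)))+q[5:7]).round(1),"ref",(proj("top",toW(p,pol(q[10],rr,-.35)))+q[5:7]).round(1))
for n,im,pts in(("t3",lt,((269.6,155.5),(265.5,164))),("ref",gt,((289,148.5),(268,163)))):
    g=im.astype(float);e=g[...,2]-g[...,1]
    for y in range(int(pts[0][1]),int(pts[1][1])+1):
        x=np.interp(y,[pts[0][1],pts[1][1]],[pts[0][0],pts[1][0]]);xs=np.arange(int(x)-6,int(x)+8);w=np.clip(e[y,xs]-8,0,None)
        print(n,y,round((w*xs).sum()/max(w.sum(),1),1),int(w.sum()))
print("mark tip top",(proj("top",toW(p,pol(q[10],165,q[9])))+q[5:7]).round(1))
E
python3 fitm.py | tail -34
```

```text
-0.6 -0.1 -0.8 -0.5 -0.7 -0.1 -0.1 -0.  -0.9  0.2 -0.9 -0.1 -0.6  0.6
 -0.9  0.8 -0.   0.2  0.1  0.7]
60 top@t3 [[268.4 156.7]] ref [[273.7 157.5]]
90 top@t3 [[269.8 153.6]] ref [[277.9 154.8]]
120 top@t3 [[271.3 150.3]] ref [[282.3 152.1]]
150 top@t3 [[272.8 147. ]] ref [[286.8 149.2]]
165 top@t3 [[273.6 145.2]] ref [[289.1 147.7]]
t3 155 269.7 9
t3 156 268.7 26
t3 157 268.5 51
t3 158 268.0 63
t3 159 267.5 63
t3 160 267.0 79
t3 161 266.6 80
t3 162 266.3 35
t3 163 264.0 3
t3 164 260.4 8
ref 148 288.5 149
ref 149 287.3 157
ref 150 285.3 135
ref 151 284.0 115
ref 152 282.2 97
ref 153 281.7 67
ref 154 282.5 45
ref 155 278.0 28
ref 156 275.1 53
ref 157 273.9 92
ref 158 272.9 109
ref 159 271.3 109
ref 160 269.5 96
ref 161 267.9 131
ref 162 267.0 60
ref 163 266.6 7
mark tip top [[273.9 145.2]]
```

Call:
step_arm([
  {"delta_pos": [-0.001,-0.01,0.001],"turn": 0,"fingers": 0.2},
  {"delta_pos": [-0.001,-0.014,0.001],"turn": 0,"fingers": 0.2},
  {"delta_pos": [-0.001,-0.012,0.001],"turn": 0,"fingers": 0.2},
  {"delta_pos": [0,-0.008,0.001],"turn": 0,"fingers": 0.2},
  {"delta_pos": [0,-0.005,0],"turn": 0,"fingers": 0.2},
  {"delta_pos": [0,-0.002,0],"turn": 0,"fingers": 0.2},
  {"delta_pos": [0,-0.001,0],"turn": 0,"fingers": 0.2},
])

```text
t: 12.05
ee_pos: [503.6, -5.7, 251.0]
orientation: [-0.0, 1.0, -0.028, 0.001]
wrist_force: [6.0, -1.1, 1.8]
finger_gap: 26.3
grasp_force: 59.4
```

```bash
python3 -c "
from c import *
loop(MARK,.03,7,nph=2)"
```

```text
scene 12.05 th -0.1080 n6 rms 0.09
scene 12.1 th -0.1088 n6 rms 0.09
t 12.15 s 1.095 b -0.0293 tau 0.010 | th -0.1091 om -0.0104 | resid [ 0.7  0.  -0.4 -0.4 -0.   0.2] y cmd 15.2 meas 15.4 F [ 5.9 -0.   2.2]
pred th [-0.11  -0.11  -0.11  -0.109 -0.108 -0.108 -0.107] om 0.005 y [17.3 17.9 17.3 15.8 14.9 14.  13.7]
[{"delta_pos": [0.0, 0.007, -0.001], "turn": 0, "fingers": 0.2}, {"delta_pos": [0.001, 0.009, -0.001], "turn": 0, "fingers": 0.2}, {"delta_pos": [0.0, 0.007, -0.001], "turn": 0, "fingers": 0.2}, {"delta_pos": [0.0, 0.002, -0.0], "turn": 0, "fingers": 0.2}, {"delta_pos": [-0.0, -0.001, 0.0], "turn": 0, "fingers": 0.2}, {"delta_pos": [-0.0, -0.004, 0.0], "turn": 0, "fingers": 0.2}, {"delta_pos": [-0.0, -0.005, 0.0], "turn": 0, "fingers": 0.2}]
```

Call:
step_arm([
  {"delta_pos": [0,0.007,-0.001],"turn": 0,"fingers": 0.2},
  {"delta_pos": [0.001,0.009,-0.001],"turn": 0,"fingers": 0.2},
  {"delta_pos": [0,0.007,-0.001],"turn": 0,"fingers": 0.2},
  {"delta_pos": [0,0.002,0],"turn": 0,"fingers": 0.2},
  {"delta_pos": [0,-0.001,0],"turn": 0,"fingers": 0.2},
  {"delta_pos": [0,-0.004,0],"turn": 0,"fingers": 0.2},
  {"delta_pos": [0,-0.005,0],"turn": 0,"fingers": 0.2},
])

```text
t: 12.85
ee_pos: [503.5, -7.3, 251.2]
orientation: [-0.0, 1.0, -0.028, 0.001]
wrist_force: [5.4, 0.3, 4.6]
finger_gap: 26.5
grasp_force: 59.5
```

```bash
python3 -c "
from c import *
loop(MARK,.03,7,nph=2)"
```

```text
scene 12.85 th -0.1088 n6 rms 0.10
scene 12.9 th -0.1088 n6 rms 0.10
t 12.95 s 1.095 b -0.0299 tau 0.009 | th -0.1090 om -0.0029 | resid [-0.1 -0.1  0.   0.2 -0.  -0. ] y cmd 13.7 meas 13.8 F [ 5.5 -0.3  3.7]
pred th [-0.109 -0.109 -0.109 -0.109 -0.108 -0.107 -0.107] om 0.004 y [15.8 16.7 16.7 15.8 15.2 14.6 14.3]
[{"delta_pos": [0.0, 0.007, -0.001], "turn": 0, "fingers": 0.2}, {"delta_pos": [0.001, 0.01, -0.001], "turn": 0, "fingers": 0.2}, {"delta_pos": [0.001, 0.01, -0.001], "turn": 0, "fingers": 0.2}, {"delta_pos": [0.0, 0.007, -0.001], "turn": 0, "fingers": 0.2}, {"delta_pos": [0.0, 0.005, -0.0], "turn": 0, "fingers": 0.2}, {"delta_pos": [0.0, 0.003, -0.0], "turn": 0, "fingers": 0.2}, {"delta_pos": [0.0, 0.002, -0.0], "turn": 0, "fingers": 0.2}]
```

Call:
step_arm([
  {"delta_pos": [0,0.007,-0.001],"turn": 0,"fingers": 0.2},
  {"delta_pos": [0.001,0.01,-0.001],"turn": 0,"fingers": 0.2},
  {"delta_pos": [0.001,0.01,-0.001],"turn": 0,"fingers": 0.2},
  {"delta_pos": [0,0.007,-0.001],"turn": 0,"fingers": 0.2},
  {"delta_pos": [0,0.005,0],"turn": 0,"fingers": 0.2},
  {"delta_pos": [0,0.003,0],"turn": 0,"fingers": 0.2},
  {"delta_pos": [0,0.002,0],"turn": 0,"fingers": 0.2},
])

```text
t: 13.65
ee_pos: [503.5, -6.9, 251.1]
orientation: [-0.0, 1.0, -0.028, 0.001]
wrist_force: [6.4, -0.9, 3.5]
finger_gap: 26.2
grasp_force: 59.5
```

```bash
python3 -c "
from c import *
loop(MARK,.03,7,nph=2)"
```

```text
scene 13.65 th -0.1059 n6 rms 0.11
scene 13.7 th -0.1055 n6 rms 0.12
t 13.75 s 1.095 b -0.0294 tau 0.009 | th -0.1054 om 0.0040 | resid [-0.2 -0.   0.1  0.1  0.1 -0.1] y cmd 14.3 meas 14.2 F [ 6.3 -0.8  4.5]
pred th [-0.105 -0.105 -0.105 -0.105 -0.105 -0.105 -0.105] om -0.0 y [14.  14.  14.3 14.6 14.9 15.2 15.2]
[{"delta_pos": [-0.0, -0.001, 0.0], "turn": 0, "fingers": 0.2}, {"delta_pos": [-0.0, -0.001, 0.0], "turn": 0, "fingers": 0.2}, {"delta_pos": [-0.0, -0.0, 0.0], "turn": 0, "fingers": 0.2}, {"delta_pos": [0.0, 0.001, -0.0], "turn": 0, "fingers": 0.2}, {"delta_pos": [0.0, 0.002, -0.0], "turn": 0, "fingers": 0.2}, {"delta_pos": [0.0, 0.003, -0.0], "turn": 0, "fingers": 0.2}, {"delta_pos": [0.0, 0.003, -0.0], "turn": 0, "fingers": 0.2}]
```

Call:
step_arm([
  {"delta_pos": [0,-0.001,0],"turn": 0,"fingers": 0.2},
  {"delta_pos": [0,-0.001,0],"turn": 0,"fingers": 0.2},
  {"delta_pos": [0,0,0],"turn": 0,"fingers": 0.2},
  {"delta_pos": [0,0.001,0],"turn": 0,"fingers": 0.2},
  {"delta_pos": [0,0.002,0],"turn": 0,"fingers": 0.2},
  {"delta_pos": [0,0.003,0],"turn": 0,"fingers": 0.2},
  {"delta_pos": [0,0.003,0],"turn": 0,"fingers": 0.2},
])

```text
t: 14.45
ee_pos: [503.6, -5.9, 251.0]
orientation: [-0.0, 1.0, -0.028, 0.001]
wrist_force: [6.8, -0.7, 2.6]
finger_gap: 26.4
grasp_force: 59.5
```

```bash
python3 -c "
from c import *
loop(MARK,.03,8,nph=2)"
```

```text
scene 14.45 th -0.1018 n6 rms 0.10
scene 14.5 th -0.1017 n6 rms 0.10
t 14.55 s 1.097 b -0.0282 tau 0.009 | th -0.1012 om 0.0084 | resid [-0.3 -0.3  0.4  0.3 -0.2  0.1] y cmd 15.2 meas 15.2 F [ 6.7 -0.1  4.1]
pred th [-0.101 -0.1   -0.101 -0.102 -0.103 -0.104 -0.105 -0.106] om -0.005 y [11.9 10.7 11.6 13.1 14.3 15.2 15.8 15.8]
[{"delta_pos": [-0.001, -0.011, 0.001], "turn": 0, "fingers": 0.2}, {"delta_pos": [-0.001, -0.015, 0.001], "turn": 0, "fingers": 0.2}, {"delta_pos": [-0.001, -0.012, 0.001], "turn": 0, "fingers": 0.2}, {"delta_pos": [-0.0, -0.007, 0.001], "turn": 0, "fingers": 0.2}, {"delta_pos": [-0.0, -0.003, 0.0], "turn": 0, "fingers": 0.2}, {"delta_pos": [0.0, 0.0, -0.0], "turn": 0, "fingers": 0.2}, {"delta_pos": [0.0, 0.002, -0.0], "turn": 0, "fingers": 0.2}, {"delta_pos": [0.0, 0.002, -0.0], "turn": 0, "fingers": 0.2}]
```

Call:
step_arm([
  {"delta_pos": [-0.001,-0.011,0.001],"turn": 0,"fingers": 0.2},
  {"delta_pos": [-0.001,-0.015,0.001],"turn": 0,"fingers": 0.2},
  {"delta_pos": [-0.001,-0.012,0.001],"turn": 0,"fingers": 0.2},
  {"delta_pos": [0,-0.007,0.001],"turn": 0,"fingers": 0.2},
  {"delta_pos": [0,-0.003,0],"turn": 0,"fingers": 0.2},
  {"delta_pos": [0,0,0],"turn": 0,"fingers": 0.2},
  {"delta_pos": [0,0.002,0],"turn": 0,"fingers": 0.2},
  {"delta_pos": [0,0.002,0],"turn": 0,"fingers": 0.2},
])

```text
t: 15.35
ee_pos: [503.6, -5.3, 251.0]
orientation: [-0.0, 1.0, -0.028, 0.001]
wrist_force: [7.0, -0.1, 2.8]
finger_gap: 26.3
grasp_force: 59.5
```

```bash
python3 -c "
from c import *
loop(MARK,.03,6,nph=2)"
```

```text
scene 15.35 th -0.1088 n6 rms 0.10
scene 15.4 th -0.1091 n6 rms 0.09
t 15.45 s 1.088 b -0.0301 tau 0.009 | th -0.1095 om -0.0080 | resid [ 0.6  0.5 -0.6 -0.4  0.2  0. ] y cmd 15.8 meas 15.7 F [5.7 0.  2.9]
pred th [-0.11  -0.11  -0.11  -0.109 -0.108 -0.107] om 0.007 y [17.6 17.9 17.  15.8 14.9 14.3]
[{"delta_pos": [0.0, 0.006, -0.001], "turn": 0, "fingers": 0.2}, {"delta_pos": [0.0, 0.007, -0.001], "turn": 0, "fingers": 0.2}, {"delta_pos": [0.0, 0.004, -0.0], "turn": 0, "fingers": 0.2}, {"delta_pos": [0.0, 0.0, -0.0], "turn": 0, "fingers": 0.2}, {"delta_pos": [-0.0, -0.003, 0.0], "turn": 0, "fingers": 0.2}, {"delta_pos": [-0.0, -0.005, 0.001], "turn": 0, "fingers": 0.2}]
```

Call:
step_arm([
  {"delta_pos": [0,0.006,-0.001],"turn": 0,"fingers": 0.2},
  {"delta_pos": [0,0.007,-0.001],"turn": 0,"fingers": 0.2},
  {"delta_pos": [0,0.004,0],"turn": 0,"fingers": 0.2},
  {"delta_pos": [0,0,0],"turn": 0,"fingers": 0.2},
  {"delta_pos": [0,-0.003,0],"turn": 0,"fingers": 0.2},
  {"delta_pos": [0,-0.005,0.001],"turn": 0,"fingers": 0.2},
])

```text
t: 16.05
ee_pos: [503.5, -7.0, 251.2]
orientation: [-0.0, 1.0, -0.028, 0.001]
wrist_force: [7.8, -1.2, 0.6]
finger_gap: 26.5
grasp_force: 59.4
```

```bash
python3 -c "
from c import *
loop(.33,.15,7,nph=2)"
```

```text
scene 16.05 th -0.1084 n6 rms 0.10
scene 16.1 th -0.1085 n6 rms 0.10
t 16.15 s 1.088 b -0.0308 tau 0.008 | th -0.1084 om 0.0003 | resid [-0.3 -0.1  0.3  0.1 -0.1  0. ] y cmd 14.3 meas 14.1 F [ 6.  -1.5  2. ]
pred th [-0.107 -0.1   -0.087 -0.07  -0.05  -0.03  -0.011] om 0.19 y [36.5 44.  39.5 28.7 17.6  8.6  2.9]
[{"delta_pos": [0.004, 0.074, -0.013], "turn": 0, "fingers": 0.2}, {"delta_pos": [0.006, 0.099, -0.02], "turn": 0, "fingers": 0.2}, {"delta_pos": [0.005, 0.084, -0.015], "turn": 0, "fingers": 0.2}, {"delta_pos": [0.003, 0.048, -0.007], "turn": 0, "fingers": 0.2}, {"delta_pos": [0.001, 0.011, -0.001], "turn": 0, "fingers": 0.2}, {"delta_pos": [-0.001, -0.019, 0.001], "turn": 0, "fingers": 0.2}, {"delta_pos": [-0.002, -0.038, 0.002], "turn": 0, "fingers": 0.2}]
```

Call:
step_arm([
  {"delta_pos": [0.004,0.074,-0.013],"turn": 0,"fingers": 0.2},
  {"delta_pos": [0.006,0.099,-0.02],"turn": 0,"fingers": 0.2},
  {"delta_pos": [0.005,0.084,-0.015],"turn": 0,"fingers": 0.2},
  {"delta_pos": [0.003,0.048,-0.007],"turn": 0,"fingers": 0.2},
  {"delta_pos": [0.001,0.011,-0.001],"turn": 0,"fingers": 0.2},
  {"delta_pos": [-0.001,-0.019,0.001],"turn": 0,"fingers": 0.2},
  {"delta_pos": [-0.002,-0.038,0.002],"turn": 0,"fingers": 0.2},
])

```text
t: 16.85
ee_pos: [502.8, -19.1, 251.6]
orientation: [0.0, 1.0, -0.029, 0.0]
wrist_force: [7.2, 0.1, -0.6]
finger_gap: 26.5
grasp_force: 60.2
```

```bash
cp log.json log4.json; python3 -c "
from c import *
loop(.33,.14,6,nph=2)"
```

```text
scene 16.85 th -0.0067 n6 rms 0.11
scene 16.9 th 0.0018 n6 rms 0.10
t 16.95 s 1.070 b -0.0329 tau 0.004 | th 0.0112 om 0.1792 | resid [-0.1 -0.4  0.1  0.4 -0.5  0.3] y cmd 2.9 meas 1.7 F [ 6.2 -0.1  0.8]
pred th [0.028 0.044 0.058 0.071 0.084 0.097] om 0.128 y [-1.3 -2.8 -2.5 -1.3 -0.4 -0.4]
[{"delta_pos": [-0.001, -0.014, 0.0], "turn": 0, "fingers": 0.2}, {"delta_pos": [-0.001, -0.019, 0.0], "turn": 0, "fingers": 0.2}, {"delta_pos": [-0.001, -0.018, 0.0], "turn": 0, "fingers": 0.2}, {"delta_pos": [-0.001, -0.014, 0.0], "turn": 0, "fingers": 0.2}, {"delta_pos": [-0.001, -0.011, 0.0], "turn": 0, "fingers": 0.2}, {"delta_pos": [-0.001, -0.011, 0.0], "turn": 0, "fingers": 0.2}]
```

Call:
step_arm([
  {"delta_pos": [-0.001,-0.014,0],"turn": 0,"fingers": 0.2},
  {"delta_pos": [-0.001,-0.019,0],"turn": 0,"fingers": 0.2},
  {"delta_pos": [-0.001,-0.018,0],"turn": 0,"fingers": 0.2},
  {"delta_pos": [-0.001,-0.014,0],"turn": 0,"fingers": 0.2},
  {"delta_pos": [-0.001,-0.011,0],"turn": 0,"fingers": 0.2},
  {"delta_pos": [-0.001,-0.011,0],"turn": 0,"fingers": 0.2},
])

```text
t: 17.55
ee_pos: [502.6, -21.3, 251.5]
orientation: [-0.0, 1.0, -0.028, 0.0]
wrist_force: [8.0, 0.1, 0.7]
finger_gap: 26.3
grasp_force: 60.3
```

```bash
python3 -c "
from c import *
loop(.33,.11,6,nph=2)"
```

```text
scene 17.55 th 0.1158 n6 rms 0.22
scene 17.6 th 0.1251 n5 rms 0.24
t 17.65 s 1.107 b -0.0242 tau 0.010 | th 0.1349 om 0.1989 | resid [-0.2  0.1 -0.5  0.7 -0.1 -0. ] y cmd -0.4 meas -0.3 F [7.1 0.1 0.8]
pred th [0.154 0.171 0.184 0.194 0.202 0.209] om 0.073 y [-20.6 -29.9 -30.5 -26.  -20.6 -16.4]
[{"delta_pos": [-0.004, -0.067, -0.005], "turn": 0, "fingers": 0.2}, {"delta_pos": [-0.006, -0.098, -0.01], "turn": 0, "fingers": 0.2}, {"delta_pos": [-0.006, -0.1, -0.01], "turn": 0, "fingers": 0.2}, {"delta_pos": [-0.005, -0.085, -0.008], "turn": 0, "fingers": 0.2}, {"delta_pos": [-0.004, -0.067, -0.005], "turn": 0, "fingers": 0.2}, {"delta_pos": [-0.003, -0.053, -0.003], "turn": 0, "fingers": 0.2}]
```

Call:
step_arm([
  {"delta_pos": [-0.004,-0.067,-0.005],"turn": 0,"fingers": 0.2},
  {"delta_pos": [-0.006,-0.098,-0.01],"turn": 0,"fingers": 0.2},
  {"delta_pos": [-0.006,-0.1,-0.01],"turn": 0,"fingers": 0.2},
  {"delta_pos": [-0.005,-0.085,-0.008],"turn": 0,"fingers": 0.2},
  {"delta_pos": [-0.004,-0.067,-0.005],"turn": 0,"fingers": 0.2},
  {"delta_pos": [-0.003,-0.053,-0.003],"turn": 0,"fingers": 0.2},
])

```text
t: 18.25
ee_pos: [501.7, -36.8, 250.5]
orientation: [-0.0, 1.0, -0.028, 0.0]
wrist_force: [6.6, 1.7, -1.3]
finger_gap: 26.3
grasp_force: 60.4
```

```bash
python3 -c "
from c import *
loop(.36,.09,6,nph=2)"
```

```text
scene none 1
scene 18.3 th 0.1974 n2 rms 0.16
t 18.35 s 1.076 b -0.0287 tau 0.022 | th 0.1998 om 0.0356 | resid [-0.1 -0.2  1.3 -0.2 -0.6  0.6] y cmd -16.4 meas -15.3 F [ 8.1  1.1 -0.5]
pred th [0.204 0.209 0.217 0.227 0.238 0.249] om 0.111 y [ -7.9  -5.2  -7.  -11.3 -15.8 -19.7]
[{"delta_pos": [0.002, 0.028, 0.002], "turn": 0, "fingers": 0.2}, {"delta_pos": [0.002, 0.037, 0.003], "turn": 0, "fingers": 0.2}, {"delta_pos": [0.002, 0.031, 0.002], "turn": 0, "fingers": 0.2}, {"delta_pos": [0.001, 0.017, 0.002], "turn": 0, "fingers": 0.2}, {"delta_pos": [0.0, 0.002, 0.0], "turn": 0, "fingers": 0.2}, {"delta_pos": [-0.001, -0.011, -0.001], "turn": 0, "fingers": 0.2}]
```

```bash
cat >> c.py <<'E'
PF=np.array([644.13,-28.29,-.0567]);OS=np.array([1.12,.465]);XP=106.2
def ptr(im,pred):
    """tilt from the red pointer's line in the scene picture"""
    pj=lambda r,th:proj("scene",toW(PF,np.array([XP,r*np.sin(th),120+r*np.cos(th)])))[0]+OS
    p=im.astype(float);g=np.clip(p[...,2]-np.maximum(p[...,1],p[...,0])-12,0,None);th=pred
    for _ in range(4):
        Q=[]
        for r in np.arange(40,160,4):
            u=pj(r,th);n=pj(r,th+.02)-u;n/=np.linalg.norm(n);k=np.arange(-4,4.1,.5);pt=(u+k[:,None]*n).astype(np.float32)
            w=cv2.remap(g.astype(np.float32),pt[:,0].reshape(1,-1),pt[:,1].reshape(1,-1),1).ravel()
            if w.sum()>60:Q.append([r,*(u+n*(w*k).sum()/w.sum())])
        Q=np.array(Q)
        if len(Q)<8:return None
        f=lambda q:[np.cross(pj(150,q[0])-pj(50,q[0]),x[1:]-pj(50,q[0]))/30 for x in Q]
        r_=least_squares(f,[th],loss="soft_l1",f_scale=.5);th=r_.x[0]
    return th,len(Q),float(np.std(r_.fun))
E
python3 -W ignore - <<'E'
from c import *
t=ctrl.get_state()["t"];b=vision.grab_frame("top");cv2.imwrite("pics/l_top.png",b);a=cv2.imread("pics/l_scene.png")
print(t,theta(b,"top",.2,.08),ctrl.get_state()["t"])
for n,g in(("g_s",-.35),("h_s",-.1023),("l_scene",.198)):print(n,ptr(cv2.imread(f"pics/{n}.png"),g))
cv2.imwrite("pics/z3.png",np.hstack([cv2.resize(a[190:290,200:300],(400,400),interpolation=2),cv2.resize(b[130:230,200:300],(400,400),interpolation=2)]))
L=json.load(open("log.json"));L["knots"]=L["knots"][:-6];L["cmd"]=(np.array(L["cmd"])-300*np.array([-.001,-.011,-.001])).tolist();L["pred"]=.203;json.dump(L,open("log.json","w"));print(L["knots"][-1])
E
```

```text
Traceback (most recent call last):
  File "c.py", line 27, in theta
    d=np.linalg.norm(pr(th)[:,None]-S[None],axis=2);j=d.argmin(1);ok=d.min(1)<2
                                                      ~~~~~~~~^^^
ValueError: attempt to get argmin of an empty sequence
```

```bash
python3 -W ignore - <<'E'
from c import *
a=cv2.imread("pics/l_scene.png");b=cv2.imread("pics/l_top.png")
for n,g in(("g_s",-.35),("h_s",-.1023),("l_scene",.198)):print(n,ptr(cv2.imread(f"pics/{n}.png"),g))
cv2.imwrite("pics/z3.png",np.hstack([cv2.resize(a[190:290,200:300],(400,400),interpolation=2),cv2.resize(b[130:230,200:300],(400,400),interpolation=2)]))
L=json.load(open("log.json"));L["knots"]=L["knots"][:-6];L["cmd"]=(np.array(L["cmd"])-300*np.array([-.001,-.011,-.001])).tolist();L["pred"]=.203;json.dump(L,open("log.json","w"));print(L["knots"][-1],L["q"],ctrl.get_state()["t"])
E
```

```text
g_s (np.float64(-0.35112525059872557), 30, 0.08081498122350994)
h_s (np.float64(-0.11112236566927347), 30, 0.062489416389193086)
l_scene (np.float64(0.17065915617172858), 30, 0.04099786526387161)
[18.35, -16.364773479972893] [1.0845319033029601, -0.028303343394999916, 0.01505658264116706] 18.4
```

View pics/z3.png

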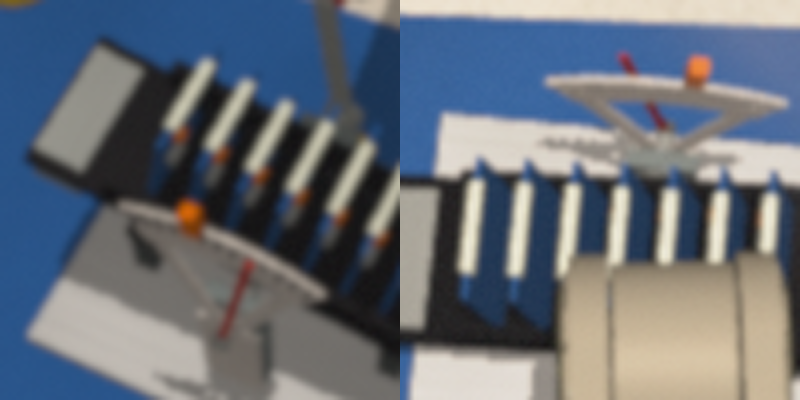

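```bash
sed -i 's/np.arange(40,160,4)/np.arange(RLO,RHI,4)/; s/^PF=/RLO,RHI=40,125\nPF=/' c.py; python3 -W ignore - <<'E'
import c;from c import *
for n,g in(("g_s",-.35),("h_s",-.1023),("l_scene",.175)):
  im=cv2.imread(f"pics/{n}.png")
  for lo,hi in((40,125),(40,100),(60,125),(80,140),(40,160)):
    c.RLO,c.RHI=lo,hi;print(n,lo,hi,ptr(im,g))
  S=spots(im);print(S.round(1).tolist())
h=cv2.imread("pics/h_s.png");l=cv2.imread("pics/l_scene.png")
D=load()
for th in(.17,.185,.1975):print(th,(proj("scene",toW(PS,rot(D["X"],th)))+D["scene"]).round(1).tolist())
E
```

```text
g_s 40 125 (np.float64(-0.3466718655230555), 22, 0.06431673141930448)
g_s 40 100 (np.float64(-0.3412296019228631), 15, 0.01600233139016509)
g_s 60 125 (np.float64(-0.3470182586738944), 17, 0.07129015858034952)
g_s 80 140 (np.float64(-0.3509433908907293), 15, 0.08788859157598698)
g_s 40 160 (np.float64(-0.35112525059872557), 30, 0.08081498122350994)
[[230.5, 224.7], [239.2, 226.8], [247.9, 229.0], [257.0, 231.2], [266.3, 233.3], [275.9, 235.7], [285.7, 238.1], [246.9, 243.9]]
h_s 40 125 (np.float64(-0.1132035809520919), 22, 0.05908394393797814)
h_s 40 100 (np.float64(-0.11731096566581667), 15, 0.03446658076529258)
h_s 60 125 (np.float64(-0.1131801977828346), 17, 0.06492503649715575)
h_s 80 140 (np.float64(-0.1108303633157262), 15, 0.0766481314111499)
h_s 40 160 (np.float64(-0.11112236566927347), 30, 0.062489416389193086)
[[235.8, 223.0], [245.5, 226.4], [255.2, 230.1], [265.1, 233.8], [275.2, 237.6], [285.4, 241.3], [295.7, 245.2]]
l_scene 40 125 (np.float64(0.16873867769576745), 22, 0.0352199436203996)
l_scene 40 100 (np.float64(0.16669979427729403), 15, 0.030185586031061157)
l_scene 60 125 (np.float64(0.16934580173408975), 17, 0.027225561680691592)
l_scene 80 140 (np.float64(0.17045588508104526), 15, 0.024913412110939868)
l_scene 40 160 (np.float64(0.17065744032141494), 30, 0.040997867816993265)
[[255.0, 228.3], [265.0, 233.5]]
0.17 [[254.2, 227.8], [264.0, 233.0], [274.0, 238.1], [284.2, 243.2], [294.2, 248.4], [304.3, 253.7]]
0.185 [[254.7, 228.0], [264.5, 233.2], [274.5, 238.4], [284.6, 243.5], [294.6, 248.8], [304.7, 254.1]]
0.1975 [[255.1, 228.1], [265.0, 233.3], [274.9, 238.6], [285.0, 243.8], [295.0, 249.2], [305.0, 254.5]]
```

```bash
python3 - <<'E'
s=open('fitm.py').read()
s=s.replace('"l_scene","l_top")]','"h_s","l_top0")]; l4=cv2.imread("pics/l_scene.png")').replace("-.1173)","-.1023)").replace('lt,"top",-.1018','lt,"top",-.1018')
s=s.replace("(.2407/.2327)","(.2407/.2477)")
a=s.index("LN=[");b=s.index("for l in LN")
s=s[:a]+'''LN=[("scene",0,line(gs,((234,245),(253,269)))),("scene",1,line(ls,((247.5,252),(253.5,270)))),("scene",3,line(l4,((261,258),(256,272))))]
'''+s[b:]
s=s.replace("xm,rm,m,xp,t1=q[7:12];X=q[12:]","xm,rm,m,xp,t1,t4=q[7:13];X=q[13:]").replace("th=[-.35,t1,t3]","th=[-.35,t1,t3,t4]")
s=s.replace("R.append([(xp-xm)/6])","""
    R.append(((pj("scene",rot(X,t4))[:2]-[[255,228.3],[265,233.5]])/.3).ravel())
    for k,P in((0,[(288.5,148),(287.3,149),(285.3,150),(284,151),(273.9,157),(272.9,158),(271.3,159)]),(2,[(268.5,157),(268,158),(267.5,159),(267,160)])):
        a,b_=pj("top",pol(xp,50,th[k]))[0],pj("top",pol(xp,160,th[k]))[0];v=(b_-a)/np.linalg.norm(b_-a);R.append([np.cross(v,np.array(u)-a)/.6 for u in P])
    R.append([(xp-xm)/20])""").replace(",-.117,X0",",-.105,.18,X0").replace("[:12]","[:13]")
s=s[:s.index("q=r.x;p=")]
open('fitm2.py','w').write(s)
E
# l_top.png was overwritten; the 6.45 s top picture is gone -> reuse recorded spots only if file exists
cat > fix.py <<'E'
s=open('fitm2.py').read()
s=s.replace('"l_top0")]','"g_t")]').replace('p3,ok3=match(lt,"top",-.1018)','D3=load();p3=proj("top",toW(PS,rot(X0,-.1018)))+D3["top"];ok3=np.ones(6,bool)')
open('fitm2.py','w').write(s)
E
python3 fix.py; python3 -W ignore fitm2.py
```

```text
('scene', 0, (array([242.66931377, 257.        ]), array([-0.58696691, -0.80961093]), 25, np.float64(0.09989186132880301)))
('scene', 1, (array([250.37775194, 261.        ]), array([-0.31288338, -0.94979155]), 19, np.float64(0.11310791787571828)))
('scene', 3, (array([258.29968453, 265.        ]), array([ 0.34747284, -0.93769005]), 15, np.float64(0.05831057872407744)))
[246.90659201 243.9050649 ] [274.08199811 147.12032674] [ True  True  True  True  True  True] [ True  True  True  True  True  True]
[644.1542, -28.3844, -0.0558, 1.0483, 0.4915, 0.2084, 0.5732, 98.2213, 176.1049, -0.1063, 106.3959, -0.1055, 0.1789]
[1.2269 1.1933 0.0024 0.4107 0.4212 0.4476 0.4565 0.893  1.5622 0.0042
 0.8681 0.0029 0.0067]
cost 14.971316356537615 tail [ 0.3  0.   0.2 -0.7 -0.2  0.2 -0.1  0.6  0.6 -0.1 -0.8 -0.3 -0.8 -0.2
  0.1 -0.3 -0.  -0.6 -0.1 -0.1  0.1  0.1  0.   0.   0.4]
spots [-0.3 -0.1 -0.1 -0.4 -0.1 -0.2 -0.2 -0.  -0.3 -0.6 -0.6 -0.6 -0.3 -0.3
 -0.3 -0.3 -0.3 -0.2 -0.4 -0.1 -0.5  0.1 -0.5  0.3  0.4  0.4  0.3  0.6
  0.4  0.2  0.4 -0.1  0.1  0.6  0.6  0.7  0.3  0.2  0.3  0.1  0.6  0.
  0.7 -0.1  0.4 -0.1  0.6 -0.2]
```

```bash
python3 -W ignore - <<'E'
s=open('c.py').read()
s=s.replace("RLO,RHI=40,125","RLO,RHI=40,160").replace("PF=np.array([644.13,-28.29,-.0567]);OS=np.array([1.12,.465]);XP=106.2","PF=np.array([644.154,-28.384,-.0558]);OS=np.array([1.048,.4915]);XP=106.4")
s=s.replace('p=theta(im,cam,pred,L.get("win",.07))','p=ptr(im,pred)').replace(".0015 if p[1]>3 else .003",".002")
open('c.py','w').write(s)
E
cp log.json log5.json
python3 -W ignore - <<'E'
from c import *
for n,g in(("g_s",-.35),("h_s",-.1055),("l_scene",.179)):th=ptr(cv2.imread(f"pics/{n}.png"),g);print(n,th)
L=json.load(open("log.json"))
M=[]
for t,z,sg in L["meas"]:
    if t>=15.9: z=z-.003-.05*max(z+.1,0);sg=.003
    elif t>10: z-=.003
    M.append([t,z,sg])
M[-1]=[18.3,float(th[0]),.002];L["meas"]=M;L["pred"]=.182;json.dump(L,open("log.json","w"))
loop(.345,.07,5,nph=1)
E
```

```text
g_s (np.float64(-0.34375796579756185), 30, 0.10896760862392857)
h_s (np.float64(-0.10647190864793321), 30, 0.05436470218629967)
l_scene (np.float64(0.17229875212526297), 30, 0.031966063706243934)
scene 18.4 th 0.1770 n30 rms 0.03
t 18.45 s 1.088 b -0.0228 tau 0.013 | th 0.1765 om 0.0142 | resid [-0.3  1.1 -0.5 -0.9  1.6 -1.2] y cmd -16.4 meas -15.9 F [ 8.4 -0.6 -0.3]
pred th [0.178 0.182 0.188 0.196 0.205] om 0.091 y [ -6.7  -3.1  -4.6  -8.9 -13.4]
[{"delta_pos": [0.002, 0.032, 0.002], "turn": 0, "fingers": 0.2}, {"delta_pos": [0.003, 0.044, 0.003], "turn": 0, "fingers": 0.2}, {"delta_pos": [0.002, 0.039, 0.003], "turn": 0, "fingers": 0.2}, {"delta_pos": [0.001, 0.025, 0.002], "turn": 0, "fingers": 0.2}, {"delta_pos": [0.001, 0.01, 0.001], "turn": 0, "fingers": 0.2}]
```

Call:
step_arm([
  {"delta_pos": [0.002,0.032,0.002],"turn": 0,"fingers": 0.2},
  {"delta_pos": [0.003,0.044,0.003],"turn": 0,"fingers": 0.2},
  {"delta_pos": [0.002,0.039,0.003],"turn": 0,"fingers": 0.2},
  {"delta_pos": [0.001,0.025,0.002],"turn": 0,"fingers": 0.2},
  {"delta_pos": [0.001,0.01,0.001],"turn": 0,"fingers": 0.2},
])

```text
t: 18.95
ee_pos: [501.9, -34.1, 250.8]
orientation: [-0.0, 1.0, -0.028, 0.0]
wrist_force: [6.6, 1.0, -0.2]
finger_gap: 26.7
grasp_force: 60.6
```

```bash
python3 -W ignore -c "
from c import *
loop(.345,.07,4,nph=3)"
```

```text
scene 18.95 th 0.2329 n30 rms 0.02
scene 19.0 th 0.2409 n30 rms 0.02
scene 19.05 th 0.2504 n30 rms 0.02
t 19.10 s 1.134 b -0.0192 tau -0.016 | th 0.2580 om 0.1769 | resid [-3.9  1.4  1.2  0.3  0.2 -1.1] y cmd -13.4 meas -13.5 F [ 7.7  0.5 -0.5]
pred th [0.275 0.287 0.296 0.301] om 0.043 y [-34.7 -45.2 -45.2 -39.8]
[{"delta_pos": [-0.004, -0.071, -0.012], "turn": 0, "fingers": 0.2}, {"delta_pos": [-0.006, -0.106, -0.021], "turn": 0, "fingers": 0.2}, {"delta_pos": [-0.006, -0.106, -0.021], "turn": 0, "fingers": 0.2}, {"delta_pos": [-0.005, -0.088, -0.016], "turn": 0, "fingers": 0.2}]
```

Call:
step_arm([
  {"delta_pos": [-0.004,-0.071,-0.012],"turn": 0,"fingers": 0.2},
  {"delta_pos": [-0.006,-0.106,-0.021],"turn": 0,"fingers": 0.2},
  {"delta_pos": [-0.006,-0.106,-0.021],"turn": 0,"fingers": 0.2},
  {"delta_pos": [-0.005,-0.088,-0.016],"turn": 0,"fingers": 0.2},
])

```text
t: 19.5
ee_pos: [500.1, -61.2, 245.3]
orientation: [-0.001, 1.0, -0.029, -0.0]
wrist_force: [7.2, 1.5, -1.7]
finger_gap: 26.3
grasp_force: 60.5
```

```bash
python3 -W ignore -c "
from c import *
loop(.345,.05,4,nph=2)"
```

```text
scene 19.5 th 0.3103 n30 rms 0.03
scene 19.55 th 0.3125 n30 rms 0.02
t 19.60 s 1.208 b -0.0357 tau -0.015 | th 0.3162 om 0.0622 | resid [ 0.5  0.6  0.7 -0.4 -0.9  0.4] y cmd -39.8 meas -38.4 F [ 7.2  1.  -1.6]
pred th [0.322 0.327 0.332 0.336] om 0.039 y [-38.  -36.8 -37.1 -38. ]
[{"delta_pos": [0.0, 0.006, 0.002], "turn": 0, "fingers": 0.2}, {"delta_pos": [0.001, 0.01, 0.003], "turn": 0, "fingers": 0.2}, {"delta_pos": [0.001, 0.009, 0.002], "turn": 0, "fingers": 0.2}, {"delta_pos": [0.0, 0.006, 0.002], "turn": 0, "fingers": 0.2}]
```

Call:
step_arm([
  {"delta_pos": [0,0.006,0.002],"turn": 0,"fingers": 0.2},
  {"delta_pos": [0.001,0.01,0.003],"turn": 0,"fingers": 0.2},
  {"delta_pos": [0.001,0.009,0.002],"turn": 0,"fingers": 0.2},
  {"delta_pos": [0,0.006,0.002],"turn": 0,"fingers": 0.2},
])

```text
t: 20.0
ee_pos: [500.3, -58.1, 246.2]
orientation: [-0.001, 1.0, -0.028, -0.0]
wrist_force: [10.8, 1.1, -4.3]
finger_gap: 26.6
grasp_force: 60.5
```

```bash
python3 -W ignore -c "
from c import *
loop(.35,.05,4,nph=2)"
```

```text
scene 20.0 th 0.3245 n30 rms 0.02
scene 20.05 th 0.3246 n30 rms 0.02
t 20.10 s 1.140 b -0.0155 tau -0.007 | th 0.3244 om -0.0090 | resid [ 0.6 -0.3 -1.  -0.2  0.3  0.1] y cmd -38.0 meas -37.3 F [ 7.7  1.5 -3. ]
pred th [0.324 0.325 0.328 0.332] om 0.045 y [-26.6 -23.  -24.5 -28.1]
[{"delta_pos": [0.002, 0.038, 0.008], "turn": 0, "fingers": 0.2}, {"delta_pos": [0.003, 0.05, 0.01], "turn": 0, "fingers": 0.2}, {"delta_pos": [0.003, 0.045, 0.01], "turn": 0, "fingers": 0.2}, {"delta_pos": [0.002, 0.033, 0.007], "turn": 0, "fingers": 0.2}]
```

Call:
step_arm([
  {"delta_pos": [0.002,0.038,0.008],"turn": 0,"fingers": 0.2},
  {"delta_pos": [0.003,0.05,0.01],"turn": 0,"fingers": 0.2},
  {"delta_pos": [0.003,0.045,0.01],"turn": 0,"fingers": 0.2},
  {"delta_pos": [0.002,0.033,0.007],"turn": 0,"fingers": 0.2},
])

```text
t: 20.5
ee_pos: [501.0, -48.1, 248.6]
orientation: [-0.0, 1.0, -0.028, 0.0]
wrist_force: [7.7, 0.4, -0.6]
finger_gap: 26.3
grasp_force: 60.7
```

```bash
python3 -W ignore -c "
from c import *
loop(.35,.05,4,nph=2)"
```

```text
scene 20.5 th 0.3269 n30 rms 0.02
scene 20.55 th 0.3287 n30 rms 0.01
t 20.60 s 1.123 b -0.0103 tau -0.001 | th 0.3308 om 0.0397 | resid [-0.2  0.5 -0.4 -0.8  0.3  0.2] y cmd -28.1 meas -28.1 F [ 7.4  0.9 -1.8]
pred th [0.335 0.34  0.345 0.35 ] om 0.0 y [-28.7 -29.3 -29.9 -30.2]
[{"delta_pos": [-0.0, -0.002, -0.0], "turn": 0, "fingers": 0.2}, {"delta_pos": [-0.0, -0.004, -0.001], "turn": 0, "fingers": 0.2}, {"delta_pos": [-0.0, -0.006, -0.001], "turn": 0, "fingers": 0.2}, {"delta_pos": [-0.0, -0.007, -0.001], "turn": 0, "fingers": 0.2}]
```

Call:
step_arm([
  {"delta_pos": [0,-0.002,0],"turn": 0,"fingers": 0.2},
  {"delta_pos": [0,-0.004,-0.001],"turn": 0,"fingers": 0.2},
  {"delta_pos": [0,-0.006,-0.001],"turn": 0,"fingers": 0.2},
  {"delta_pos": [0,-0.007,-0.001],"turn": 0,"fingers": 0.2},
])

```text
t: 21.0
ee_pos: [500.8, -50.7, 248.0]
orientation: [-0.001, 1.0, -0.028, -0.0]
wrist_force: [6.4, 0.4, -1.8]
finger_gap: 26.2
grasp_force: 60.6
```

```bash
cp log.json log6.json; python3 -W ignore -c "
from c import *
loop(.36,.05,4,nph=3)"
```

```text
scene 21.0 th 0.3455 n30 rms 0.04
scene 21.05 th 0.3454 n30 rms 0.04
scene 21.1 th 0.3458 n30 rms 0.03
t 21.15 s 1.130 b -0.0143 tau 0.003 | th 0.3500 om 0.0000 | resid [-0.6  0.2  0.1  4.5  4.6  4.2] y cmd -30.2 meas -29.6 F [ 7.  -0.2 -1.4]
pred th [0.35 0.35 0.35 0.35] om 0.0 y [-30.5 -30.8 -30.8 -31.1]
[{"delta_pos": [-0.0, -0.001, -0.0], "turn": 0, "fingers": 0.2}, {"delta_pos": [-0.0, -0.002, -0.0], "turn": 0, "fingers": 0.2}, {"delta_pos": [-0.0, -0.002, -0.0], "turn": 0, "fingers": 0.2}, {"delta_pos": [-0.0, -0.003, -0.001], "turn": 0, "fingers": 0.2}]
```

```bash
cp log6.json log.json; python3 -W ignore -c "
from c import *
loop(.36,.05,4,act=[-26,-20,-12,-4,4,12,20,28,35,41,46,50,52,52],nph=1)"
```

```text
scene 21.15 th 0.3458 n30 rms 0.03
t 21.20 s 1.130 b -0.0143 tau 0.003 | th 0.3500 om 0.0000 | resid [ 0.6 -0.2 -0.6  0.2  0.1  4.2] y cmd -30.2 meas -29.6 F [ 6.5  1.3 -1.9]
pred th [0.35 0.35 0.35 0.35 0.35 0.35 0.35 0.35 0.35 0.35 0.35 0.35 0.35 0.35] om 0.0 y [-26.  -20.  -12.2  -4.    4.1  11.9  20.   28.1  35.   41.   45.9  50.
  51.9  51.9]
[{"delta_pos": [0.001, 0.014, 0.003], "turn": 0, "fingers": 0.2}, {"delta_pos": [0.002, 0.034, 0.006], "turn": 0, "fingers": 0.2}, {"delta_pos": [0.003, 0.06, 0.009], "turn": 0, "fingers": 0.2}, {"delta_pos": [0.005, 0.087, 0.01], "turn": 0, "fingers": 0.2}, {"delta_pos": [0.007, 0.114, 0.01], "turn": 0, "fingers": 0.2}, {"delta_pos": [0.008, 0.14, 0.009], "turn": 0, "fingers": 0.2}, {"delta_pos": [0.01, 0.167, 0.006], "turn": 0, "fingers": 0.2}, {"delta_pos": [0.011, 0.194, 0.001], "turn": 0, "fingers": 0.2}, {"delta_pos": [0.013, 0.217, -0.004], "turn": 0, "fingers": 0.2}, {"delta_pos": [0.014, 0.237, -0.009], "turn": 0, "fingers": 0.2}, {"delta_pos": [0.015, 0.253, -0.014], "turn": 0, "fingers": 0.2}, {"delta_pos": [0.015, 0.267, -0.018], "turn": 0, "fingers": 0.2}, {"delta_pos": [0.016, 0.273, -0.021], "turn": 0, "fingers": 0.2}, {"delta_pos": [0.016, 0.273, -0.021], "turn": 0, "fingers": 0.2}]
```

Call:
step_arm([
  {"delta_pos": [0.001,0.014,0.003],"turn": 0,"fingers": 0.2},
  {"delta_pos": [0.002,0.034,0.006],"turn": 0,"fingers": 0.2},
  {"delta_pos": [0.003,0.06,0.009],"turn": 0,"fingers": 0.2},
  {"delta_pos": [0.005,0.087,0.01],"turn": 0,"fingers": 0.2},
  {"delta_pos": [0.007,0.114,0.01],"turn": 0,"fingers": 0.2},
  {"delta_pos": [0.008,0.14,0.009],"turn": 0,"fingers": 0.2},
  {"delta_pos": [0.01,0.167,0.006],"turn": 0,"fingers": 0.2},
  {"delta_pos": [0.011,0.194,0.001],"turn": 0,"fingers": 0.2},
  {"delta_pos": [0.013,0.217,-0.004],"turn": 0,"fingers": 0.2},
  {"delta_pos": [0.014,0.237,-0.009],"turn": 0,"fingers": 0.2},
  {"delta_pos": [0.015,0.253,-0.014],"turn": 0,"fingers": 0.2},
  {"delta_pos": [0.015,0.267,-0.018],"turn": 0,"fingers": 0.2},
  {"delta_pos": [0.016,0.273,-0.021],"turn": 0,"fingers": 0.2},
  {"delta_pos": [0.016,0.273,-0.021],"turn": 0,"fingers": 0.2},
])

```text
t: 22.6
ee_pos: [505.9, 31.8, 242.9]
orientation: [-0.0, 1.0, -0.028, 0.001]
wrist_force: [4.6, 2.1, 8.0]
finger_gap: 26.4
grasp_force: 61.3
```

Call:
step_arm([
  {"delta_pos": [0,0,0],"turn": 0,"fingers": 0.6},
  {"delta_pos": [0,0,0],"turn": 0,"fingers": 1},
  {"delta_pos": [0,0,0],"turn": 0,"fingers": 1},
  {"delta_pos": [0,0,0],"turn": 0,"fingers": 1},
  {"delta_pos": [0,0,0],"turn": 0,"fingers": 1},
  {"delta_pos": [0,0,0],"turn": 0,"fingers": 1},
  {"delta_pos": [0,0,0],"turn": 0,"fingers": 1},
  {"delta_pos": [0,0,0],"turn": 0,"fingers": 1},
])

```text
t: 23.4
ee_pos: [505.5, 30.7, 242.4]
orientation: [-0.0, 1.0, -0.028, 0.0]
wrist_force: [-0.5, 0.2, -0.1]
finger_gap: 85.4
grasp_force: 0.0
```

Released. I'll rise straight up and pull back a little.

Call:
step_arm([
  {"delta_pos": [0,0,0.06],"turn": 0,"fingers": 1},
  {"delta_pos": [0,0,0.16],"turn": 0,"fingers": 1},
  {"delta_pos": [0,0,0.28],"turn": 0,"fingers": 1},
  {"delta_pos": [0,0,0.4],"turn": 0,"fingers": 1},
  {"delta_pos": [0,0,0.46],"turn": 0,"fingers": 1},
  {"delta_pos": [0,0,0.48],"turn": 0,"fingers": 1},
  {"delta_pos": [0,0,0.48],"turn": 0,"fingers": 1},
  {"delta_pos": [0,0,0.48],"turn": 0,"fingers": 1},
  {"delta_pos": [0,0,0.48],"turn": 0,"fingers": 1},
  {"delta_pos": [0,0,0.48],"turn": 0,"fingers": 1},
  {"delta_pos": [0,0,0.48],"turn": 0,"fingers": 1},
  {"delta_pos": [0,0,0.48],"turn": 0,"fingers": 1},
])

```text
t: 24.6
ee_pos: [505.4, 30.7, 386.1]
orientation: [-0.0, 1.0, -0.028, -0.0]
wrist_force: [0.0, -0.2, 0.7]
finger_gap: 85.2
grasp_force: 0.0
```

```bash
python3 -W ignore - <<'E'
from c import *
a=vision.grab_frame("scene");cv2.imwrite("pics/end.png",a);print(ptr(a,.345),ctrl.get_state()["ee_pos"],ctrl.get_state()["wrist_force"])
E
```

```text
(np.float64(0.3458109964543331), 30, 0.03367232575936817) [505.45637167  30.65917812 386.21055494] [ 0.23585054 -0.20108331 -0.61722369]
```

View pics/end.png

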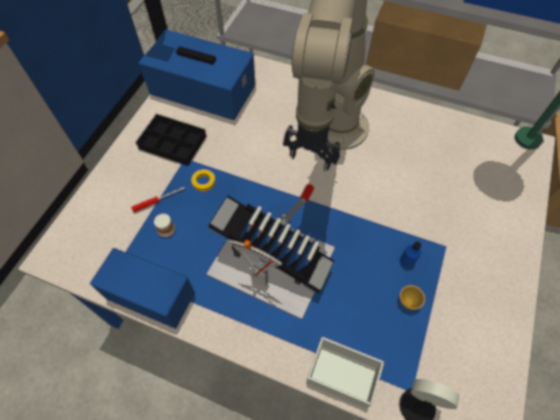

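The carrier lies on the left rest, with the grip free at px (307,191). The gripper is clear, and the mark is unmoved at px (247,244).

```bash
python3 -c "
from plant import ctrl
print(ctrl.close_job())"
```

```text
the job is handed in; nothing more can be done
None
```

The job is handed in: the carrier was held at the orange mark for about 8 s, within roughly 0.01 rad by my camera readings, then laid on the left rest at about 0.04 rad/s and let go, at 24.7 s of the 70 s allowed.

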